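Refit the filters of a dental-lab dust extractor and hold its access panel shut

ROBOT

A 6-joint arm with a two-finger parallel gripper is mounted at the origin on the work surface. World frame = base frame: x ahead of the robot, y to its left, z up, the work surface at z = 0. Lengths are in m, angles in rad, forces in N, time in s.
With the tool pointing down it reaches from about 0.3 to 0.775 m from the base axis. Payload 14.6 kg.
Tool frame: the origin (TCP) lies at the very end of the fingers, on their centre line; the grasp point (between the pads) lies 19 mm behind it (ctrl.grasp_offset is the distance from the TCP to the grasp point, in m); x points along the fingers, y is the direction in which the jaws open and shut, and the axes are right-handed (so a half turn about x gives the same grasp; the last joint's range is limited). The gripper opens to 94 mm and grips with 3 to 60 N. Pads are 16 mm wide; open, the fingers measure 119 mm over their backs; the gripper's body (75 mm by 177 mm) begins 78 mm behind the grasp point.
Start: joints at [-1.191, 0.3, 1.521, -0, 1.321, -0.067], TCP at [0.238, -0.496, 0.167] pointing down, gripper open.
Joint ranges: [-3.03, 3.03], [-0.79, 2.21], [0.23, 2.52], [-1.04, 4.18], [0, 3.07], [-2.55, 2.55]. Speed limits (rad/s): [2.22, 2.22, 2.57, 3.14, 3.14, 3.14].

INTERFACE

Orientations are given as [roll, pitch, yaw] about the fixed x, y, z axes, in that order (R = Rz(yaw) Ry(pitch) Rx(roll)).
In Python, from station import ctrl gives the robot as it stands. The module is installed in compiled form; this text tells all that it offers.
- The arm moves only by the tool send_rows, never from a script. Its argument "rows" is a list that holds one entry, the list of rows, each a list of 4 numbers: the shift along the world's x, y, z in mm, then the turn about the world's z in rad. A call has 1 to 12 rows; each row shifts and turns the commanded pose from where the row before left it; what a row does not reach is not made up. A row lasts 1/10 s, in which the tool goes at most 50 mm and 8.59 degrees, less where a joint would pass 70% of its speed; a pose out of reach is approached as far as the arm can. A call is refused whole if a number of a shift passes 50 or a number of a turn 0.15, either way. A call with a gripper value outside its range is refused whole. "grip" is the gripper's target within -1 to 1 (shut at 1, half-way at 0, fully open at -1), set as the call begins (left out, the last holds). The fingers move at their own pace and stop on an object; "newtons" is the grip in N (left out, the last holds). Time passes only in rows, so rows that do not move let the fingers close. It gives the time, the measured TCP pose, the force and the opening at its end, in the units of the state.
- ctrl.get_obs(): the state, without advancing time (a new reading comes with each control period).
- ctrl.camera(name): name is "scene" or "top" or "wrist"; returns (picture, depth): 384x512x3 uint8, red, green, blue; 384x512 float32, m along the optical axis (not along the pixel's ray), 0 where there is no reading.
- ctrl.camera_params(name): a dict with "vertical_fov" (degrees; the focal length in pixels is half the picture's height over the tangent of half this angle, whatever the lens; pixels are square), "cx", "cy" (the principal point, pixels), "cam_to_world" (4x4, takes a point from camera to world coordinates); the wrist camera has in their place "mount" (4x4, takes a point from camera to tool coordinates, whose origin is the TCP and whose axes are the tool frame's). Camera axes: x right, y up, looking along -z (the intrinsics and any distortion apply to the point x, -y, -z); pixel columns grow to the right and rows downward; lengths in m; the calibration is good to about 2 mm. The wrist camera is an equidistant fisheye: a pixel r from the principal point sees the ray r / f radians off the axis. A picture is of the moment at which its call begins: read the wrist's pose just before it. camera_params takes no time and is no camera call.
- ctrl.hand_in(): hands the job in, once; it reports no verdict.
The state is a dict: "time_s": time; "qpos": joint angles; "joint_vel": joint speeds; "tau": joint torques, N m; "ee_pos": TCP position; "eef_rot": TCP orientation; "force": force on the tool from outside, world axes, zero at the start; "moment": the same for the moment, N m; "grip_width": finger opening in m.
Only numpy, scipy, OpenCV 4.12 (cv2) and the standard library are available. Lean on these libraries where they do the work, as an engineer would, in place of code of your own. Each camera call takes 0.05 s, during which the arm holds its last target.

TASK

The two filter cartridges in the dust extractor's open box are in each other's places: first swap them, so that each stands upright in the well where the other was (the paper pad is free to set one aside). Then turn the quarter-turn stud until its slot lines up with the long side of the box, and after that lay the access panel on the box with the stud coming up through its cut-out. Press the panel down until it meets the frame, squashing the gasket, and finish while still holding it pressed there; leave everything else on the bench alone.

Things in the scene. Friction and masses are not known exactly. Their poses are not given: they have to be found in the camera images.
- seat (a point): Grey open-topped filter box, fixed, 150 x 240 mm, rim 80 mm high. This point is the centre of its rim plane (80 mm above the bench). Its y axis runs along the long side, z up. Walls 8 mm thick, inside 134 x 224 mm; inside floor 12 mm above the bench. On the rim lies a black rubber gasket, top 6 mm above the rim when free. Along the box's y axis from this point: stud at -82 mm, well_near at -12 mm, well_end at +66 mm, all on its centre line.
- well_near (a point): Well next to the stud: centre, at the level of the box's inside floor (12 mm above the bench). A black collar, 60 mm inside diameter, 68 mm outside, 10 mm high, open at the top; a cartridge stands in it loosely on the floor. Axes as the box.
- well_end (a point): Well at the end of the box away from the stud: centre at floor level; same collar as the other.
- round_knob (a point): Round white filter cartridge, loose, about 120 g: body 48 mm diameter and 30 mm high, with an upright grip knob 20 mm diameter and 32 mm high on top (62 mm in all). This point is the centre of the knob, 46 mm above the cartridge's underside and 16 mm above the top of its body, which is wider; z up. It starts in one of the wells, the square one in the other.
- square_knob (a point): Square white filter cartridge, loose, about 120 g: body 38 x 38 mm and 30 mm high, with the same round grip knob (20 mm diameter, 32 mm high, so 62 mm in all). This point is the centre of the knob, 46 mm above the underside, 16 mm above the body's top; z up.
- round_filter: The same round cartridge; origin at the centre of its underside.
- square_filter: The same square cartridge; origin at the centre of its underside.
- stud_wing (a point): Steel quarter-turn stud standing in the box: a T-shaped wing 36 mm long, 10 mm thick and 24 mm high (from 88 to 112 mm above the bench) with a dark slot line along its top, on a 12 mm post. This point is the centre of the wing; its y axis runs along the wing's length, z up.
- stud (a joint): Turn of the stud in rad, counter-clockwise from above positive. 0 = the wing lies along the box's long side (its y axis), lined up for the panel's cut-out. It starts at 0.7 to 1.4, so it must be turned clockwise; it goes on to -1.0 and stays where it is left (about 0.06 N m of friction).
- gasket (a joint): How far the gasket is squashed, m: 0 free, 0.006 when the panel meets the box's rim. A light spring: it starts to give at 3 N and needs 12 N in all at 0.006, part of it the panel's weight; it lifts the panel again when not pressed.
- panel_base (a point): Access panel, a loose aluminium plate 150 x 240 x 6 mm, about 350 g, lying flat on the bench. This point is the centre of its underside; y along its long side, z up. A cut-out 20 mm wide and 46 mm long (long way along y) is centred 82 mm from the middle towards its -y end; fitted, this end lies over the stud, so that the panel's axes agree with those of seat.
- panel_grip (a point): Centre of the panel's black bar handle, 35 mm above the panel's underside over its middle. The bar is 80 mm long (along the panel's y), 12 mm wide and 18 mm high, with 20 mm of free height below it; axes as the panel.
- panel: The same access panel; origin at the centre of its underside.
- pad_top (a point): Stack of paper 90 x 90 mm, 4 mm thick, fixed and free of things: centre of its top, a place to set a cartridge aside.
- cast_upper: Bystander: plaster dental cast 42 x 56 x 25 mm. Leave alone.
- cast_lower: Bystander: a second plaster cast, same size. Leave alone.
- gypsum_jar: Bystander: white jar, 60 mm diameter, 75 mm high. Leave alone.
- wax_knife: Bystander: small spatula, 160 mm long. Leave alone.
- mixing_bowl: Bystander: dark rubber bowl, 90 mm across, 50 mm high. Leave alone.
- mouse: Bystander: black computer mouse, 100 x 58 x 30 mm. Leave alone.
There are look-alikes about, which are no part of the job. What is shaped like the square_filter but black or purple is not meant.

How it is judged:
On the way, in this order (a step that is already met when the one before it is completed fails the run):
1. both cartridges stand released in each other's wells (distance of each of round_knob, square_knob from where it was at the start of the episode above 0.05 m and ((horizontal distance between round_knob and well_near below 0.01 m and z of round_knob in the frame of well_near below 0.05 m and angle between each of round_knob, square_knob's own z axis and vertical below 0.12 rad and horizontal distance between square_knob and well_end below 0.01 m and z of square_knob in the frame of well_end below 0.05 m) or (horizontal distance between round_knob and well_end below 0.01 m and z of round_knob in the frame of well_end below 0.05 m and angle between each of round_knob, square_knob's own z axis and vertical below 0.12 rad and horizontal distance between square_knob and well_near below 0.01 m and z of square_knob in the frame of well_near below 0.05 m)) and contact force between the fingers and round_filter below 0.1 N and contact force between the fingers and square_filter below 0.1 N), for 0.2 s.
2. then the stud's wing is lined up with the box's long side, the panel not yet on (value of joint stud between -0.15 and 0.15 rad and horizontal distance between panel_base and seat above 0.05 m), for 0.2 s.
3. then the panel is pressed against the frame (horizontal distance between panel_base and seat below 0.01 m and angle between the y axis of panel_base and the y axis of seat, either way round below 0.12 rad and y of panel_base in the frame of seat below 0.01 m and angle between panel_base's own z axis and vertical below 0.05 rad and z of panel_base in the frame of seat below 0.0025 m and value of joint gasket above 0.004 m and contact force between the fingers and panel above 1 N), for 0.2 s.
At the end, for the whole second after the job is handed in: Each cartridge stands upright in the other's well (10 mm, 0.12 rad), released; stud within 0.15 rad of the box's long side; panel over the box within 10 mm and 0.12 rad, level, under 2.5 mm above the rim, gasket squashed over 4 mm; fingers still holding the panel (all of step 1 and all of step 3 and value of joint stud between -0.15 and 0.15 rad); the arm keeps its last pose, push and grip.
It fails at once if a bystander is pushed more than 30 mm (distance of any of cast_upper, cast_lower, gypsum_jar, wax_knife, mixing_bowl, mouse from where it was at the start of the episode above 0.03 m).
It also fails if it takes over 72 s, if anything falls off the work surface, if the arm or the gripper's body presses on something with over 40 N, if the wrist force passes 120 N, or if a joint passes its speed limit or range.

## Working session

There is one attempt and no reset: what is moved stays moved. The work goes in short steps, Python scripts to look and compute and a tool call to move; the robot and the scene stay as the last step left them, time stands still between calls to the robot, and variables do not carry over. Pictures are saved under pics/ and viewed, and the job is handed in when it is done.

Besides the shell and the picture viewer there is one more tool, called after ">>>" as a command line: name --argument value ..., lists and objects as JSON in quotes. send_rows: Moves the arm, as the interface text tells. Its arguments: {"type":"object","properties":{"rows":{"type":"array"},"grip":{"type":"number"},"newtons":{"type":"number"}},"required":["rows"]}

```bash
mkdir -p pics
python3 - <<'E'
from station import ctrl
import cv2
print(ctrl.get_obs())
for n in ["scene","top","wrist"]:
    im,d=ctrl.camera(n); cv2.imwrite(f"pics/{n}0.png",im[:,:,::-1]); 
    import numpy as np; np.savez(f"{n}0.npz",im=im,d=d)
    print(n,ctrl.camera_params(n))
E
```

```text
{'time_s': 0.0, 'qpos': array([-1.19058490e+00,  3.00451159e-01,  1.52154780e+00, -1.14240082e-05,
        1.32066798e+00, -6.65646728e-02]), 'joint_vel': array([ 1.22559781e-03,  6.82550425e-05, -1.08044246e-04,  6.44013269e-04,
        2.33248245e-03, -9.54207027e-04]), 'tau': array([ 6.79609893e-04, -5.31806552e+01, -3.52736378e+01,  7.09151826e-02,
        2.43266195e-02, -1.25912952e-04]), 'ee_pos': array([ 0.23754031, -0.49574707,  0.16671136]), 'eef_rot': array([-1.62706112,  1.56972198,  1.96131046]), 'force': array([0.17726763, 0.71643728, 0.1444319 ]), 'moment': array([-0.0098837 , -0.01481982, -0.02930215]), 'grip_width': 0.09398929617514164}
scene {'vertical_fov': 47.755775460803015, 'cx': 255.35362082075002, 'cy': 190.25467236345602, 'cam_to_world': array([[ 7.22055328e-01, -4.81530760e-01,  4.96753691e-01,
         1.23821621e+00],
       [ 6.91835056e-01,  5.03185853e-01, -5.17849643e-01,
        -6.39827208e-01],
       [-5.98897356e-04,  7.17587712e-01,  6.96467887e-01,
         1.01316238e+00],
       [ 0.00000000e+00,  0.00000000e+00,  0.00000000e+00,
         1.00
[... 207 characters left out ...]
       [-9.99920222e-01,  1.11005542e-03, -1.25824464e-02,
         3.34938893e-02],
       [-1.21975909e-02,  1.73937423e-01,  9.84681162e-01,
         1.44549438e+00],
       [ 0.00000000e+00,  0.00000000e+00,  0.00000000e+00,
         1.00000000e+00]])}
wrist {'vertical_fov': 65.70646984690485, 'cx': 257.20131528228757, 'cy': 192.7965797272687, 'mount': array([[ 2.36232231e-04,  2.30996791e-01, -9.72954483e-01,
        -2.17750759e-01],
       [ 9.99999666e-01,  7.07297721e-04,  4.10723896e-04,
         2.53508389e-04],
       [ 7.83044391e-04, -9.72954255e-01, -2.30996547e-01,
        -6.66349534e-02],
       [ 0.00000000e+00,  0.00000000e+00,  0.00000000e+00,
         1.00000000e+00]])}
```

View pics/scene0.png

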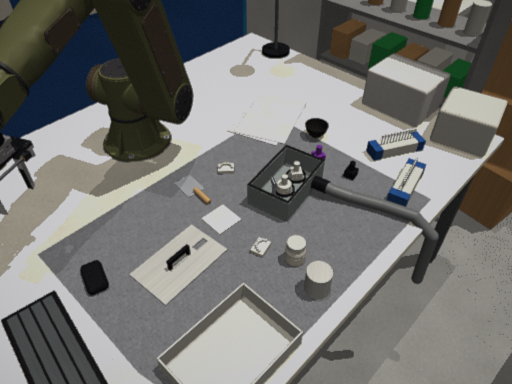

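View pics/top0.png

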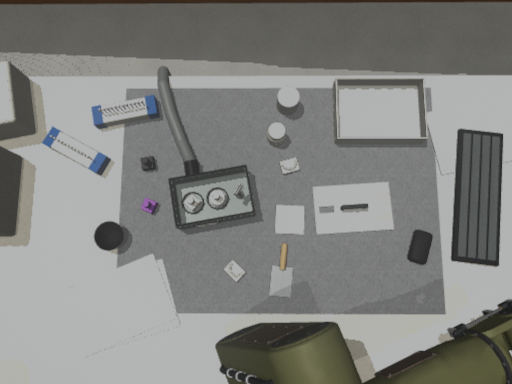

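View pics/wrist0.png

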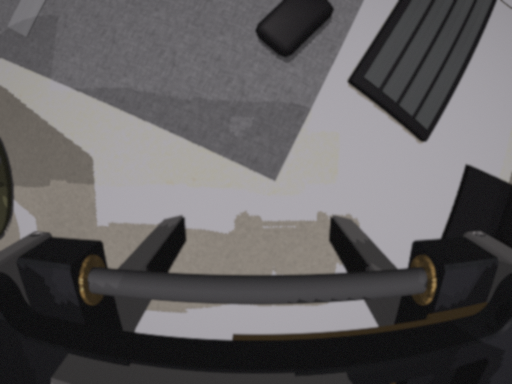

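```bash
cat > h.py <<'E'
import numpy as np, cv2
from scipy.spatial.transform import Rotation as R
from station import ctrl
def f_of(p): return 192/np.tan(np.radians(p["vertical_fov"])/2)
def T_tool(o):
    T=np.eye(4);T[:3,:3]=R.from_euler('xyz',o['eef_rot']).as_matrix();T[:3,3]=o['ee_pos'];return T
def ray(name,u,v,o=None):
    p=ctrl.camera_params(name);f=f_of(p)
    x,y=u-p["cx"],v-p["cy"]
    if name=="wrist":
        r=np.hypot(x,y);th=r/f
        d=np.array([np.sin(th)*x/r,-np.sin(th)*y/r,-np.cos(th)]);M=T_tool(o)@p["mount"]
    else:
        d=np.array([x/f,-y/f,-1]);M=p["cam_to_world"]
    return M[:3,3],M[:3,:3]@(d/np.linalg.norm(d))
def at_z(name,u,v,z,o=None):
    c,d=ray(name,u,v,o); return c+d*(z-c[2])/d[2]
def proj(name,P,o=None):
    p=ctrl.camera_params(name);f=f_of(p)
    M=T_tool(o)@p["mount"] if name=="wrist" else p["cam_to_world"]
    q=np.linalg.inv(M)@np.append(P,1);x,y,z=q[0],-q[1],-q[2]
    if name=="wrist":
        r=np.hypot(x,y);th=np.arctan2(r,z);return p["cx"]+f*th*x/r,p["cy"]+f*th*y/r
    return p["cx"]+f*x/z,p["cy"]+f*y/z
def tri(rays):
    A=np.zeros((3,3));b=np.zeros(3)
    for c,d in rays:
        Q=np.eye(3)-np.outer(d,d);A+=Q;b+=Q@c
    X=np.linalg.solve(A,b); return X,[np.linalg.norm((np.eye(3)-np.outer(d,d))@(X-c)) for c,d in rays]
def crop(im,x0,y0,w,h,s,out):
    c=cv2.resize(im[y0:y0+h,x0:x0+w,::-1],None,fx=s,fy=s,interpolation=cv2.INTER_CUBIC)
    for i in range(0,w,10):
        cv2.putText(c,str(x0+i),(int(i*s),8),0,.3,(0,255,255),1);cv2.line(c,(int(i*s),10),(int(i*s),16),(0,255,255),1)
    for i in range(0,h,10):
        cv2.putText(c,str(y0+i),(0,int(i*s)+4),0,.3,(0,255,255),1);cv2.line(c,(20,int(i*s)),(26,int(i*s)),(0,255,255),1)
    cv2.imwrite(out,c)
E
python3 - <<'E'
from h import *
t=np.load("top0.npz")["im"];s=np.load("scene0.npz")["im"]
crop(t,160,155,110,80,7,"pics/ct.png");crop(s,235,135,105,85,7,"pics/cs.png")
crop(t,265,165,135,80,5.9,"pics/ct2.png")
E
```

```text
(no output)
```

View pics/ct.png

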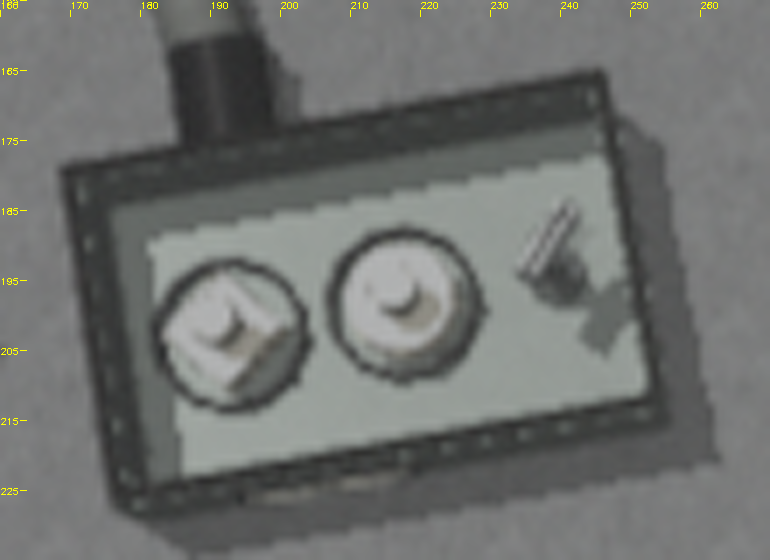

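View pics/cs.png

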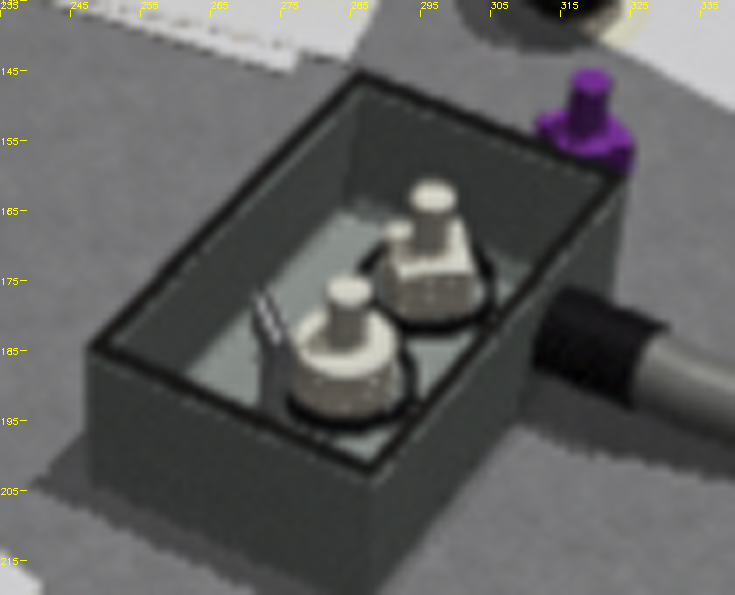

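View pics/ct2.png

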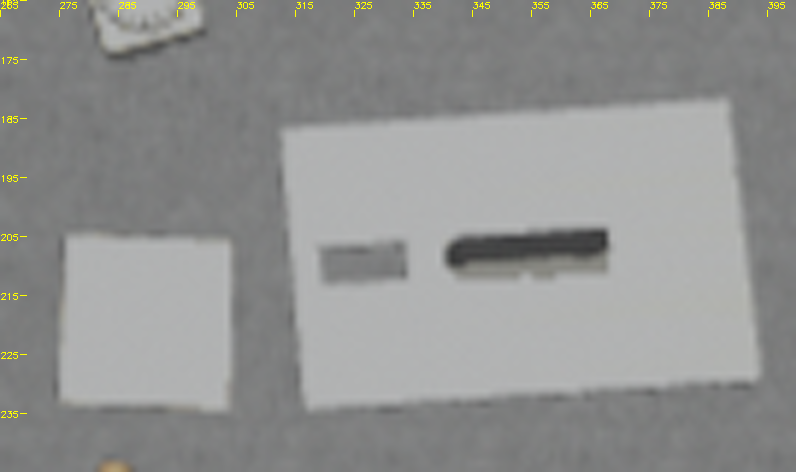

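Run:
```python
from h import *
t={'nl':(255,215.3),'fl':(176.1,226.5),'fr':(168.9,179.2),'nr':(246.3,165)}
s={'nl':(247.6,184.6),'fl':(286.6,145.3),'fr':(324.3,160.4),'nr':(288,202.4)}
P={}
for k in t:
    X,r=tri([ray('top',*t[k]),ray('scene',*s[k])]);P[k]=X;print(k,X.round(4),np.round(r,4), at_z('top',*t[k],.086).round(4),at_z('scene',*s[k],.086).round(4))
for a,b in [('nl','fl'),('nr','fr'),('nl','nr'),('fl','fr')]:
    d=P[b]-P[a];print(a,b,np.linalg.norm(d),np.degrees(np.arctan2(d[1],d[0])))
# knob tops
def c2(x,y,s0,x0,y0): return x0+x/s0,y0+y/s0
for n,tt,ss in [('round',(400,296),(349,291)),('square',(222,324),(433,195))]:
    X,r=tri([ray('top',*c2(*tt,7,160,155)),ray('scene',*c2(*ss,7,235,135))]);print(n,X.round(4),np.round(r,4))
for nm,n2,uv in [('panel corners',0.006,[(283,128),(728,98),(761,378),(307,410)]),('slot',0,[(320,244),(407,241),(407,282),(321,284)]),('pad',.004,[(65,234),(232,240),(230,411),(60,402)]),('handle',.044,[(447,243),(607,230),(607,250),(450,266)])]:
    q=np.array([at_z('top',*c2(*k,5.9,265,165),n2) for k in uv]);print(nm,q[:,:2].round(4).tolist(),q.mean(0).round(4),[np.linalg.norm(q[i]-q[(i+1)%4]).round(4) for i in range(4)])
    d=q[0]+q[3]-q[1]-q[2];print(np.degrees(np.arctan2(d[1],d[0])))
```

```text
nl [0.5327 0.0537 0.0773] [0.0047 0.0047] [0.5286 0.05   0.086 ] [0.542  0.0511 0.086 ]
fl [0.4971 0.2847 0.0828] [0.0027 0.0027] [0.495  0.2821 0.086 ] [0.5011 0.2839 0.086 ]
fr [0.6396 0.3111 0.0819] [0.0025 0.0025] [0.6369 0.3084 0.086 ] [0.6435 0.3092 0.086 ]
nr [0.682  0.078  0.0856] [0.0018 0.0018] [0.6807 0.0766 0.086 ] [0.6833 0.0793 0.086 ]
nl fl 0.233776473950819 98.75954289362454
nr fr 0.23693036091218683 100.32132705280753
nl nr 0.15149575427121537 9.244313663490848
fl fr 0.14487174432305944 10.492154423389351
round [0.5882 0.1679 0.0708] [0.0051 0.0051]
square [0.5753 0.2435 0.0744] [0.0049 0.0049]
panel corners [[0.6293, -0.1315], [0.6458, -0.3691], [0.4962, -0.3794], [0.4789, -0.1413]] [ 0.5625 -0.2553  0.006 ] [np.float64(0.2382), np.float64(0.15), np.float64(0.2388), np.float64(0.1507)]
94.06996876080275
slot [[0.5676, -0.1507], [0.5693, -0.1969], [0.5473, -0.1964], [0.5462, -0.1508]] [ 0.5576 -0.1737  0.    ] [np.float64(0.0463), np.float64(0.022), np.float64(0.0456), np.float64(0.0214)]
91.76603696603323
pad [[0.5722, -0.0149], [0.5691, -0.1035], [0.4784, -0.1011], [0.4829, -0.0118]] [ 0.5257 -0.0578  0.004 ] [np.float64(0.0887), np.float64(0.0907), np.float64(0.0894), np.float64(0.0893)]
87.55243119969393
handle [[0.562, -0.2105], [0.5689, -0.2931], [0.5585, -0.2927], [0.5501, -0.2117]] [ 0.5599 -0.252   0.044 ] [np.float64(0.0829), np.float64(0.0104), np.float64(0.0814), np.float64(0.012)]
95.35980897886003
```

Run:
```python
from h import *
o=ctrl.get_obs();M=T_tool(o)[:3,:3];print(M.round(3));y=M[:,1];print(np.degrees(np.arctan2(y[1],y[0])),np.degrees(o['qpos']))
```

```text
[[-0.     0.432 -0.902]
 [ 0.001 -0.902 -0.432]
 [-1.    -0.001 -0.   ]]
-64.40031650072345 [-6.82160878e+01  1.72062833e+01  8.71707960e+01  3.97533420e-04
  7.56698388e+01 -3.81586842e+00]
```

>>> send_rows --rows '[[[30, 50, 25, 0.1], [30, 50, 25, 0.1], [30, 50, 25, 0.1], [30, 50, 25, 0], [30, 50, 25, 0], [30, 50, 25, 0], [20, 50, 0, 0], [20, 50, 0, 0], [20, 50, 0, 0], [20, 50, 0, 0], [20, 50, 0, 0], [0, 0, 0, 0]]]' --grip -0.2

```text
time_s: 1.35
ee_pos: [0.4732, -0.0229, 0.285]
eef_rot: [-1.658, 1.57, 2.236]
force: [0.2, 0.1, 0.2]
grip_width: 0.0564
```

Run:
```python
from h import *
o=ctrl.get_obs();M=T_tool(o)[:3,:3];print(M.round(3));y=M[:,1];print(o['ee_pos'],np.degrees(np.arctan2(y[1],y[0])),np.degrees(o['qpos']))
im,d=ctrl.camera('wrist');cv2.imwrite('pics/w1.png',im[:,:,::-1])
```

```text
[[-0.001  0.683 -0.73 ]
 [ 0.001 -0.73  -0.683]
 [-1.    -0.001 -0.   ]]
[ 0.47323072 -0.02287973  0.28499943] -46.884313978402986 [-7.22895836e+00  3.52929279e+00  8.77346737e+01  4.65694316e-02
  8.87831560e+01  3.96543508e+01]
```

View pics/w1.png

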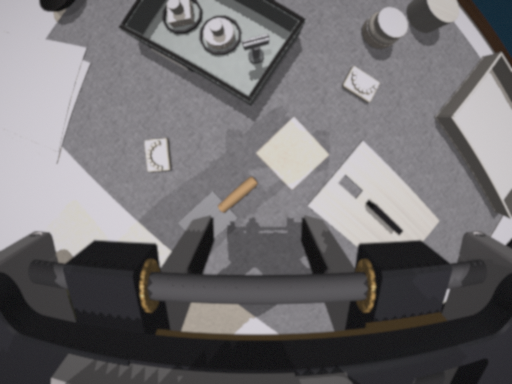

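>>> send_rows --rows '[[[20, 6, -2, 0.14], [20, 6, -2, 0.14], [20, 6, -2, 0.14], [20, 6, -2, 0.14], [20, 6, -2, 0.14], [20, 6, -2, 0.14], [20, 6, -2, 0.14], [0, 0, 0, 0], [0, 0, 0, 0]]]'

```text
time_s: 2.3
ee_pos: [0.612, 0.0133, 0.271]
eef_rot: [-1.548, 1.57, -2.966]
force: [0.2, -0.1, 1.0]
grip_width: 0.0567
```

```bash
cat > look.py <<'E'
import sys
from h import *
n=sys.argv[1]
o=ctrl.get_obs();M=T_tool(o)[:3,:3];y=M[:,1];print(o['time_s'],o['ee_pos'].round(4),np.degrees(np.arctan2(y[1],y[0])).round(2),np.degrees(o['qpos']).round(1),o['grip_width'])
im,d=ctrl.camera('wrist');cv2.imwrite(f'pics/{n}.png',im[:,:,::-1])
np.savez(n+'.npz',im=im,d=d,ee_pos=o['ee_pos'],eef_rot=o['eef_rot'])
E
python3 look.py w2
```

```text
2.3 [0.612  0.0133 0.271 ] 8.74 [ -2.2  22.6  66.3  -0.   91.1 -10.9] 0.05674660104260652
```

View pics/w2.png

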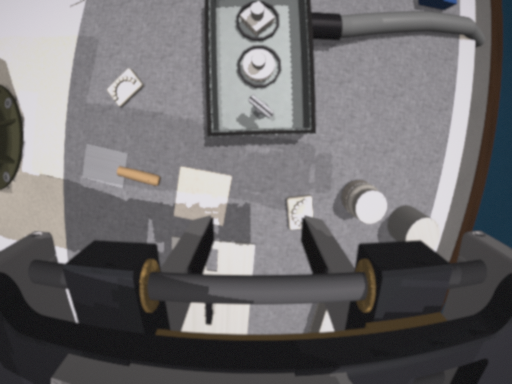

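>>> send_rows --rows '[[[-5, 45, 0, 0.013], [-7, 45, 0, 0], [-7, 35, 0, 0], [0, 0, 0, 0], [0, 0, 0, 0]]]'

```text
time_s: 2.85
ee_pos: [0.593, 0.1392, 0.272]
eef_rot: [1.253, 1.57, -0.149]
force: [-0.6, -0.7, 1.0]
grip_width: 0.0564
```

```bash
python3 look.py w3; python3 -c "
from h import *
im=np.load('w3.npz')['im'];crop(im,180,30,170,200,4,'pics/w3c.png')"
```

```text
2.85 [0.593  0.1392 0.272 ] 9.64 [ 9.8 22.1 66.9 -0.  90.9  0.1] 0.056410124258263396
```

View pics/w3.png

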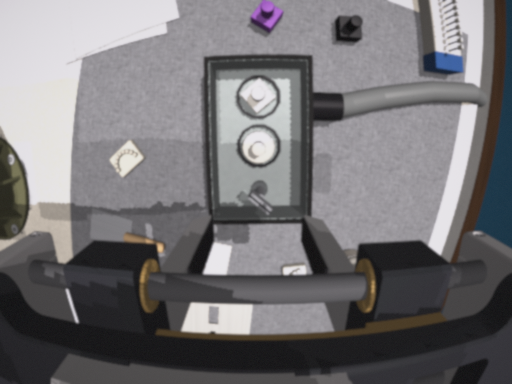

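View pics/w3c.png

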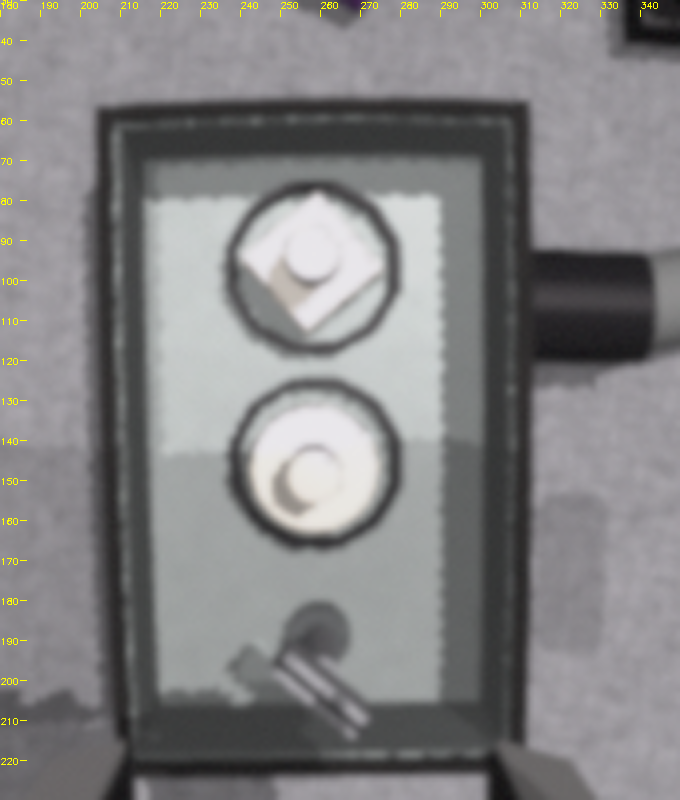

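```bash
python3 -c "
from h import *
im=np.load('w2.npz')['im'];crop(im,190,0,140,145,5,'pics/w2c.png')"
```

```text
(no output)
```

View pics/w2c.png

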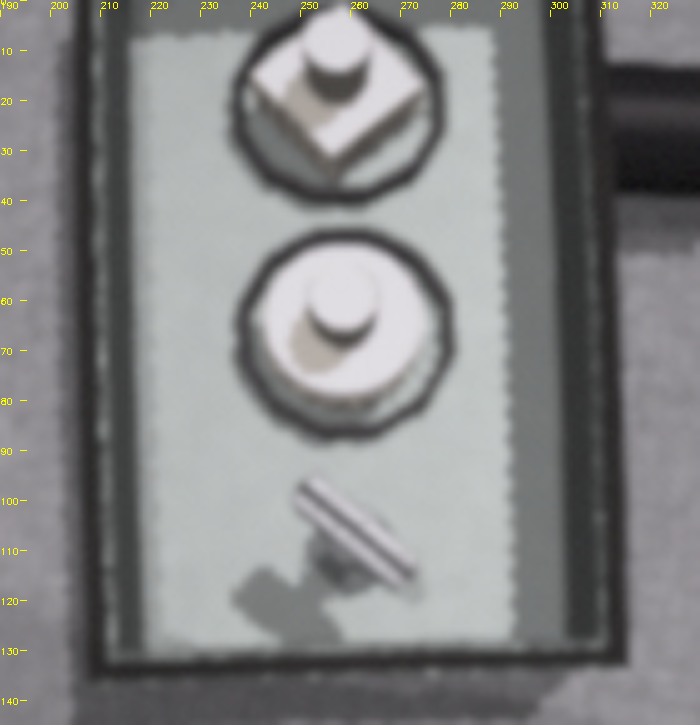

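```bash
cat > m.py <<'E'
from h import *
o2=dict(np.load('w2.npz'));o3=dict(np.load('w3.npz'))
A={'collarR':((258.8,66.8),(258.75,145.75),.022),'knobR':((258.8,59.4),(258.75,148.75),.074),'knobS':((257.4,8),(258,92.5),.074),'wing':((261.4,107),(261.3,202.5),.112),'BL':((208,135.6),(211.5,223),.086),'BR':((315.6,132.4),(310,222.5),.086)}
for k,(a,b,z) in A.items():
    X,r=tri([ray('wrist',*a,o2),ray('wrist',*b,o3)]);print(k,X.round(4),np.round(r,4),at_z('wrist',*a,z,o2).round(4),at_z('wrist',*b,z,o3).round(4))
q=[at_z('wrist',u,v,.086,o3) for u,v in [(204.5,57),(312,55.5),(310,222.5),(211.5,223)]]
print(np.round(q,4),np.mean(q,0))
print('collS',at_z('wrist',258.4,96.9,.022,o3))
w=[at_z('wrist',190+x/5,y/5,.112,o2) for x,y in [(307,487),(407,580)]];print(w, np.degrees(np.arctan2(*(w[0]-w[1])[[1,0]])))
w=[at_z('wrist',180+x/4,30+y/4,.112,o3) for x,y in [(285,652),(365,727)]];print(w, np.degrees(np.arctan2(*(w[0]-w[1])[[1,0]])))
E
python3 m.py
```

```text
collarR [0.5906 0.1699 0.0141] [0. 0.] [0.5907 0.1684 0.022 ] [0.5904 0.1705 0.022 ]
knobR [0.5903 0.1698 0.0705] [0. 0.] [0.5904 0.1691 0.074 ] [0.5902 0.1701 0.074 ]
knobS [0.5761 0.2481 0.0706] [0.0002 0.0002] [0.5765 0.2468 0.074 ] [0.576  0.2477 0.074 ]
wing [0.6046 0.1012 0.101 ] [0.0006 0.0006] [0.604  0.1004 0.112 ] [0.6046 0.1042 0.112 ]
BL [0.5389 0.0533 0.0827] [0.0012 0.0012] [0.5381 0.0533 0.086 ] [0.5404 0.0548 0.086 ]
BR [0.6811 0.08   0.0883] [0.0007 0.0007] [0.6823 0.0801 0.086 ] [0.681  0.0792 0.086 ]
[[0.4959 0.2852 0.086 ]
 [0.6396 0.3119 0.086 ]
 [0.681  0.0792 0.086 ]
 [0.5404 0.0548 0.086 ]] [0.58923304 0.18280115 0.086     ]
collS [0.57703686 0.24634007 0.022     ]
[array([0.58974169, 0.11064513, 0.112     ]), array([0.61808797, 0.09110643, 0.112     ])] 145.42203381671925
[array([0.58943267, 0.11467796, 0.112     ]), array([0.6197803, 0.0938213, 0.112    ])] 145.50088157601692
```

>>> send_rows --rows '[[[-3, 30, -20, 0.005], [0, 0, -45, 0], [0, 0, -45, 0], [0, 0, -45, 0], [0, 0, -40, 0], [0, 0, -21, 0], [0, 0, -10, 0], [0, 0, 0, 0]]]'

```text
time_s: 3.7
ee_pos: [0.5903, 0.1683, 0.0449]
eef_rot: [-1.459, 1.569, -2.858]
force: [1.0, -0.6, 1.1]
grip_width: 0.0564
```

```bash
python3 look.py w4
python3 - <<'E'
from h import *
im,d=ctrl.camera('scene');crop(im,225,100,120,110,6.5,'pics/s4.png')
E
```

```text
3.7 [0.5903 0.1683 0.0449] 9.87 [12.5 32.1 83.  -0.  65.   2.6] 0.056393067518004686
```

View pics/w4.png

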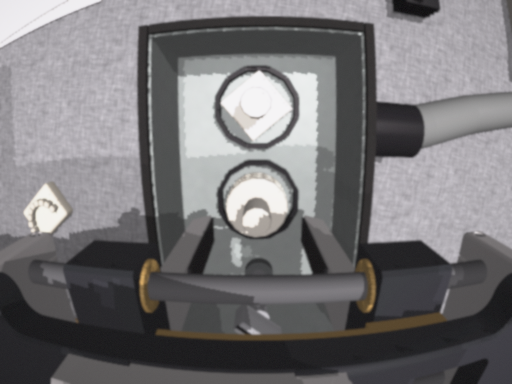

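View pics/s4.png

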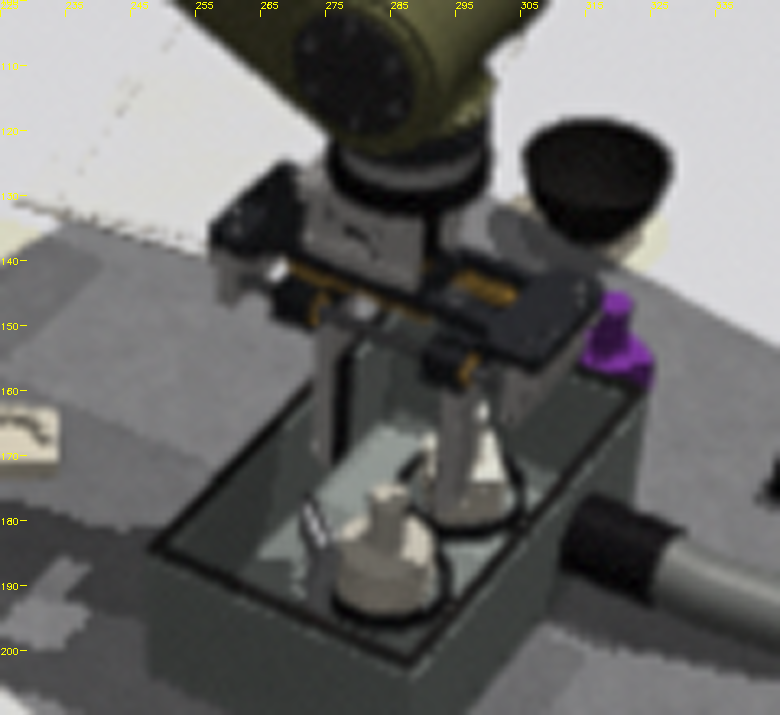

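Run:
```python
from h import *
o=ctrl.get_obs();p=o['ee_pos'];y=T_tool(o)[:3,1]
for s in(-.03,0,.03): print(s,proj('scene',p+s*y),proj('wrist',p+s*y,o),proj('wrist',p+s*y+[0,0,.019],o))
print('knobtop',proj('scene',[.590,.1698,.074]),proj('wrist',[.590,.1698,.074],o),'knobbase',proj('scene',[.590,.1698,.042]))
im=np.load('w4.npz')['im'];crop(im,170,150,180,110,4.4,'pics/w4c.png')
print(np.load('w4.npz')['d'][185:240:6,240:275:5])
```

```text
-0.03 (np.float64(276.0820796395691), np.float64(179.05271506782444)) (np.float64(218.1893573906616), np.float64(211.44434511057545)) (np.float64(214.89471457933968), np.float64(219.24105265369386))
0 (np.float64(283.9038504476846), np.float64(182.5143812585282)) (np.float64(257.1696341548289), np.float64(211.5187900637066)) (np.float64(257.22766074133426), np.float64(219.38450816945118))
0.03 (np.float64(291.86010763472837), np.float64(186.03556682949343)) (np.float64(296.1498688618686), np.float64(211.37861742838618)) (np.float64(299.55840151148846), np.float64(219.16872999682002))
knobtop (np.float64(284.1500389917534), np.float64(176.08146417220848)) (np.float64(255.68526083285323), np.float64(221.87528010010794)) knobbase (np.float64(283.7031926515612), np.float64(183.32965074387354))
[[0.22462012 0.2238239  0.22514577 0.22544506 0.22515544 0.22463037
  0.22548524]
 [0.22632056 0.22553428 0.22611037 0.22707967 0.22739547 0.22510308
  0.22602807]
 [0.22759286 0.22757743 0.22652707 0.2233404  0.22519784 0.22677542
  0.22629043]
 [0.22766772 0.22919083 0.21231271 0.2073924  0.20829353 0.214086
  0.22857298]
 [0.22896455 0.20949735 0.19628626 0.19538957 0.19643643 0.19992806
  0.22850154]
 [0.23021185 0.19619866 0.19772127 0.19740693 0.1974241  0.19635974
  0.20325355]
 [0.23159108 0.19772132 0.19728898 0.19820212 0.19741662 0.19744097
  0.197433  ]
 [0.23289654 0.20014887 0.19805191 0.19974728 0.19950442 0.19909437
  0.23292573]
 [0.2546806  0.23370844 0.20020816 0.19912969 0.20065244 0.23440158
  0.23387171]
 [0.26792374 0.26716128 0.2670396  0.2676314  0.26710486 0.26875737
  0.26693377]]
```

View pics/w4c.png

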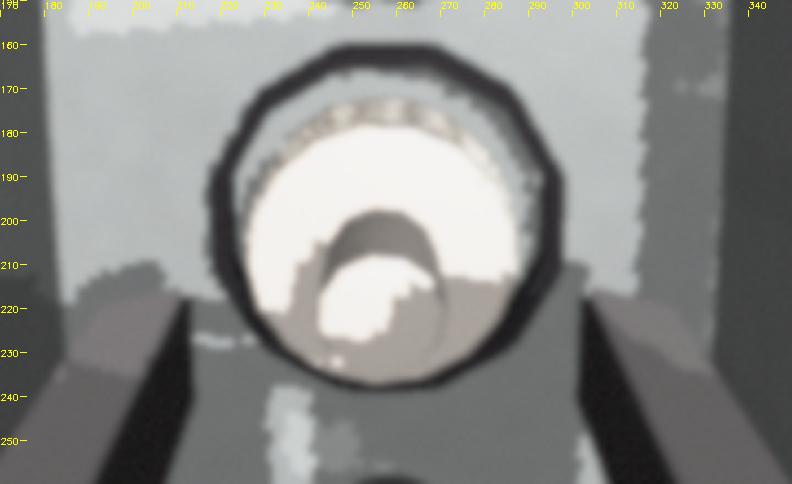

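Run:
```python
from h import *
z=np.load('w4.npz');d=z['d'];o=dict(z)
for u,v in [(205,222),(200,225),(195,228),(190,226),(208,240),(309,222),(315,226),(320,232)]:
    dd=d[v,u]; c,r=ray('wrist',u,v,o)
    M=T_tool(o)@ctrl.camera_params('wrist')['mount'];X=c+r*dd/np.dot(r,-M[:3,2]);
    print(u,v,dd,X.round(4),(np.linalg.inv(T_tool(o))@np.append(X,1)).round(4)[:3])
for n in['scene']:
    im,d=ctrl.camera('scene')
    for u,v in [(275,170),(276,173),(295,178),(295,181),(294,174),(284,175)]:
        c,r=ray('scene',u,v);M=ctrl.camera_params('scene')['cam_to_world'];print(u,v,(c+r*d[v,u]/np.dot(r,-M[:3,2])).round(4))
```

```text
205 222 0.17429897 [0.5582 0.1722 0.0971] [-0.0522 -0.031  -0.0093]
200 225 0.16873737 [0.5562 0.172  0.1028] [-0.0579 -0.033  -0.0094]
195 228 0.16443032 [0.5542 0.1714 0.1073] [-0.0623 -0.0351 -0.0092]
190 226 0.16720746 [0.5507 0.1709 0.1044] [-0.0595 -0.0386 -0.0093]
208 240 0.166044 [0.5624 0.1655 0.1073] [-0.0624 -0.028  -0.002 ]
309 222 0.17458561 [0.6191 0.1827 0.0967] [-0.0519  0.0308 -0.0092]
315 226 0.16651142 [0.6211 0.1834 0.1049] [-0.0601  0.0329 -0.0095]
320 232 0.15598033 [0.6218 0.1839 0.1157] [-0.0709  0.0337 -0.0099]
275 170 [0.5643 0.1534 0.0949]
276 173 [0.5162 0.216  0.0117]
295 178 [0.588  0.2313 0.0236]
295 181 [0.5953 0.2229 0.0201]
294 174 [0.6318 0.1656 0.1118]
284 175 [0.5832 0.1772 0.0696]
```

Run:
```python
from h import *
print(ctrl.grasp_offset,[a for a in dir(ctrl) if a[0]!='_'])
o=ctrl.get_obs()
im,d=ctrl.camera('scene');p=ctrl.camera_params('scene');f=f_of(p)
v,u=np.mgrid[:384,:512];P=np.stack([(u-p['cx'])/f*d,-(v-p['cy'])/f*d,-d,np.ones_like(d)],-1)
W=P@p['cam_to_world'].T; T=W@np.linalg.inv(T_tool(o)).T
for r in range(140,186,2):
    print(r,[tuple((T[r,c,:3]*1000).round().astype(int).tolist()) if abs(T[r,c,2])<.03 and abs(T[r,c,1])<.06 and T[r,c,0]<0.02 else '.' for c in (271,273,275,277,279,291,293,295,297,299)])
```

```text
0.0188 ['MotionError', 'camera', 'camera_params', 'get_obs', 'grasp_offset', 'hand_in']
140 [(-171, -40, 23), (-173, -33, 23), (-175, -27, 21), (-174, -23, 17), (-181, -13, 21), (-166, 7, -15), (-177, 19, -6), (-177, 24, -9), (-177, 28, -13), (-177, 33, -16)]
142 [(-159, -43, 18), (-162, -36, 18), (-170, -25, 24), (-172, -19, 22), (-174, -13, 22), (-178, 19, 6), (-179, 25, 5), (-169, 24, -10), (-165, 26, -18), (-169, 34, -17)]
144 [(-159, -37, 26), (-157, -34, 21), (-158, -28, 18), (-151, -28, 7), (-164, -14, 18), (-177, 24, 14), (-168, 23, 1), (-155, 20, -18), (-156, 25, -21), (-165, 36, -13)]
146 ['.', (-155, -30, 27), (-149, -29, 17), (-141, -29, 5), (-136, -27, -4), (-176, 28, 21), (-178, 33, 19), (-177, 38, 16), (-157, 31, -10), (-158, 36, -13)]
148 ['.', (-150, -28, 30), (-153, -21, 30), (-153, -16, 26), (-154, -11, 24), (-170, 29, 22), (-175, 37, 25), (-176, 42, 23), (-178, 48, 21), (-180, 54, 20)]
150 [(-138, -36, 28), (-139, -30, 25), '.', (-124, -30, 3), (-151, -8, 29), '.', (-160, 32, 16), (-170, 43, 24), (-171, 48, 21), (-175, 55, 22)]
152 ['.', '.', (-115, -35, 6), (-114
[... 946 characters left out ...]
, (-49, -28, 1), '.', '.', (-85, 33, 9), (-88, 40, 9), (-80, 41, -3), '.']
170 ['.', '.', (-45, -31, 9), (-42, -27, 2), '.', '.', (-81, 36, 12), (-76, 39, 4), (-69, 40, -6), '.']
172 ['.', '.', '.', '.', '.', '.', (-66, 33, 6), (-71, 41, 7), (-60, 40, -7), '.']
174 ['.', '.', '.', '.', '.', '.', (-62, 35, 10), (-65, 43, 10), (-51, 40, -8), '.']
176 ['.', '.', '.', '.', '.', '.', (-54, 36, 10), (-54, 41, 6), '.', '.']
178 ['.', '.', '.', '.', '.', '.', (-42, 35, 6), '.', '.', '.']
180 ['.', '.', '.', '.', (5, -22, -6), '.', '.', '.', '.', '.']
182 ['.', '.', '.', (6, -23, 5), (6, -18, 2), '.', '.', '.', '.', '.']
184 ['.', '.', '.', (5, -18, 14), (7, -13, 9), (5, 20, -11), '.', '.', '.', '.']
```

>>> send_rows --rows '[[[0, 1, 0, 0], [0, 0, 0, 0], [0, 0, 0, 0], [0, 0, 0, 0], [0, 0, 0, 0], [0, 0, 0, 0]]]' --grip 1 --newtons 20

```text
time_s: 4.5
ee_pos: [0.5903, 0.1706, 0.0455]
eef_rot: [-0.866, 1.571, -2.262]
force: [-0.1, -0.0, 0.4]
grip_width: 0.0122
```

```bash
python3 look.py w5
python3 - <<'E'
from h import *
im,d=ctrl.camera('scene');crop(im,225,100,120,110,6.5,'pics/s5.png')
E
```

```text
4.5 [0.5903 0.1706 0.0455] 9.97 [12.7 32.1 83.  -0.  65.   2.7] 0.012175955683997468
```

View pics/s5.png

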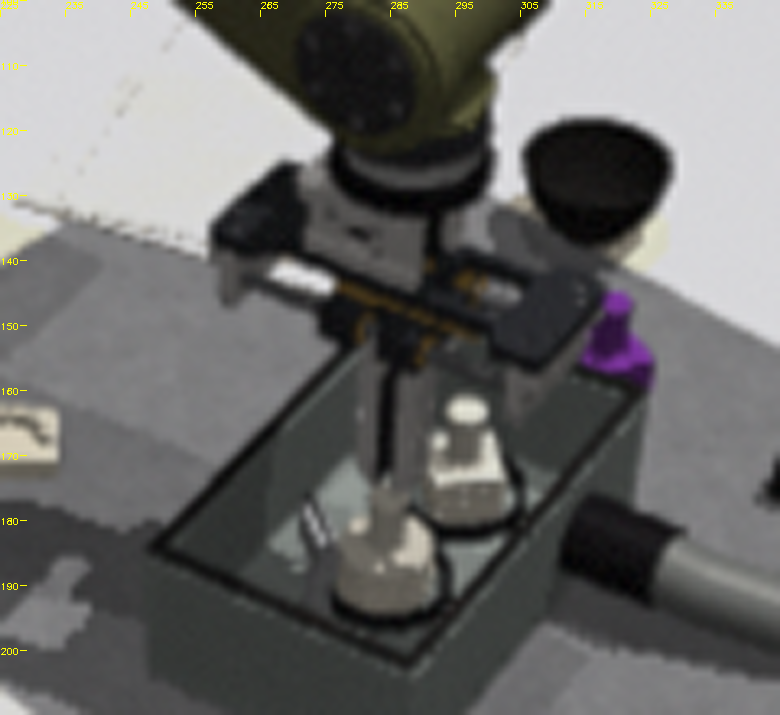

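View pics/w5.png

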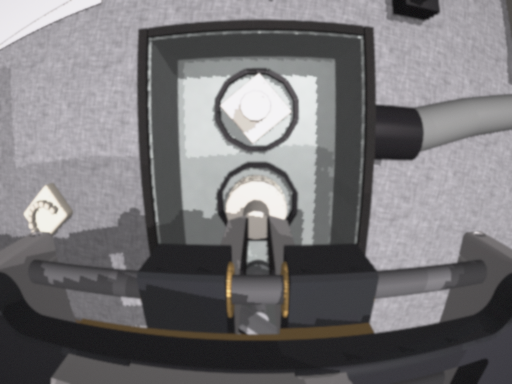

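>>> send_rows --rows '[[[0, 0, 5, 0], [0, 0, 0, 0], [0, 0, 0, 0], [0, 0, 0, 0], [0, 0, 0, 0]]]' --grip -0.2

```text
time_s: 5.1
ee_pos: [0.5903, 0.1705, 0.0504]
eef_rot: [-1.646, 1.571, -3.043]
force: [-0.3, 0.3, 0.7]
grip_width: 0.0408
```

```bash
python3 look.py w6
python3 - <<'E'
from h import *
z=np.load('w6.npz');o=dict(z);crop(z['im'],180,190,150,60,5,'pics/w6c.png')
T=T_tool(o)
for x in (-.05,-.045,-.04,-.035,-.03): print(x,np.round(proj('wrist',(T@[x,.028,-.008,1])[:3],o),1),np.round(proj('wrist',(T@[x,-.028,-.008,1])[:3],o),1))
im,d=ctrl.camera('scene');crop(im,255,135,60,60,10,'pics/s6.png')
for x in (-.05,-.045,-.04,-.035,-.03): print(x,np.round([proj('scene',(T@[x,a,.008,1])[:3]) for a in(-.04,-.028,.028,.04)],1).tolist())
E
```

```text
5.1 [0.5903 0.1705 0.0504] 9.97 [12.7 31.7 82.8  0.  65.5  2.7] 0.040786866956430606
-0.05 [303.7 222.9] [210.6 222.9]
-0.045 [302.5 220.2] [211.8 220.3]
-0.04 [301.4 217.7] [213.  217.8]
-0.035 [300.3 215.3] [214.  215.4]
-0.03 [299.3 213. ] [215.1 213.1]
-0.05 [[272.7, 166.6], [275.9, 168.0], [291.1, 174.5], [294.4, 176.0]]
-0.045 [[272.7, 167.8], [275.9, 169.2], [291.0, 175.7], [294.3, 177.2]]
-0.04 [[272.7, 169.0], [275.8, 170.4], [290.9, 176.9], [294.2, 178.3]]
-0.035 [[272.6, 170.1], [275.8, 171.5], [290.8, 178.1], [294.1, 179.5]]
-0.03 [[272.6, 171.3], [275.7, 172.7], [290.7, 179.2], [294.0, 180.7]]
```

View pics/s6.png

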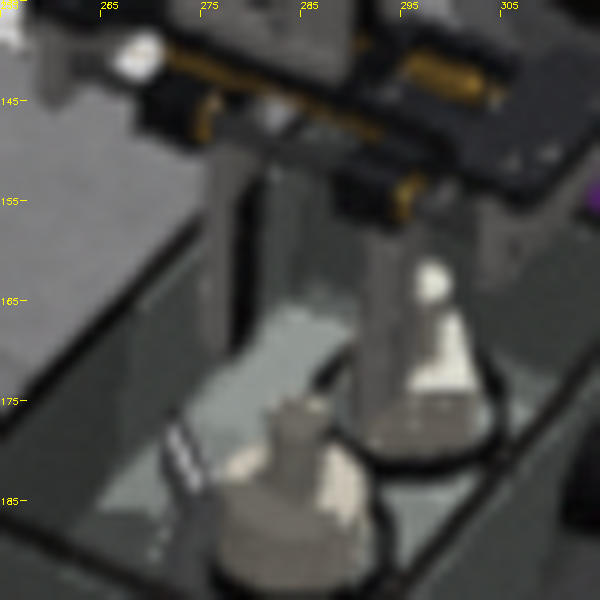

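View pics/w6c.png

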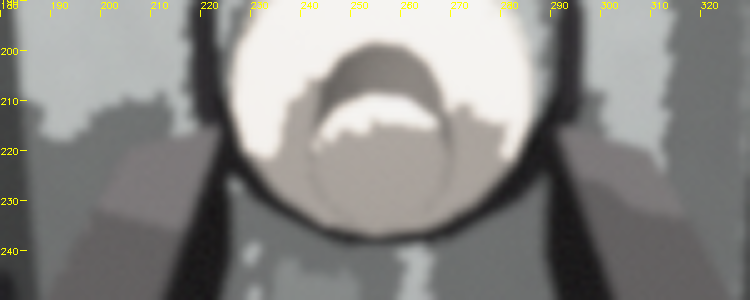

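>>> send_rows --rows '[[[0, -1, -25, 0], [0, 0, -12, 0], [0, 0, -3, 0], [0, 0, 0, 0]]]'

```text
time_s: 5.6
ee_pos: [0.5902, 0.1696, 0.0103]
eef_rot: [-1.56, 1.57, -2.957]
force: [0.2, -0.2, 0.4]
grip_width: 0.0567
```

>>> send_rows --rows '[[[0, 0, 0, 0], [0, 0, 0, 0], [0, 0, 0, 0], [0, 0, 0, 0], [0, 0, 0, 0]]]' --grip 1 --newtons 20

```text
time_s: 6.1
ee_pos: [0.5904, 0.1696, 0.0107]
eef_rot: [1.743, 1.571, 0.346]
force: [0.2, 0.9, -0.2]
grip_width: 0.0199
```

>>> send_rows --rows '[[[0, 0, 30, 0], [0, 0, 50, 0], [0, 0, 50, 0], [-10, -35, 5, 0], [-11, -40, 0, 0], [-11, -40, 0, 0], [-11, -40, 0, 0], [-11, -40, 0, 0], [-11, -33, -5, 0], [0, 0, -40, 0], [0, 0, -40, 0], [0, 0, 0, 0]]]'

```text
time_s: 7.3
ee_pos: [0.5224, -0.0582, 0.0563]
eef_rot: [-1.924, 1.563, 2.961]
force: [0.3, 0.4, -0.8]
grip_width: 0.02
```

```bash
python3 look.py w7
```

```text
7.3 [ 0.5224 -0.0582  0.0563] 9.94 [-10.4  21.3  97.4  -0.   61.7 -20.3] 0.019972401527465076
```

View pics/w7.png

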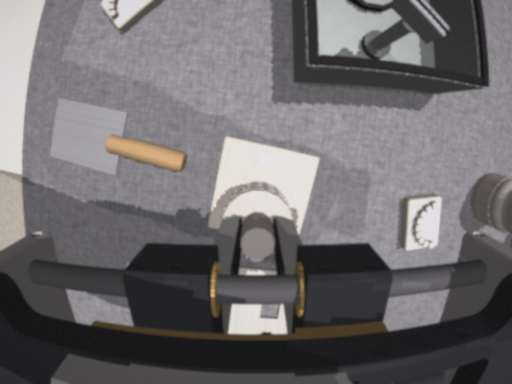

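>>> send_rows --rows '[[[3, 0, -30, 0], [0, 0, -18, 0], [0, 0, -3, 0], [0, 0, 0, 0]]]'

```text
time_s: 7.75
ee_pos: [0.5292, -0.0584, 0.0111]
eef_rot: [1.206, 1.569, -0.19]
force: [0.0, -0.1, -1.4]
grip_width: 0.0193
```

>>> send_rows --rows '[[[0, 0, 0, 0], [0, 0, 0, 0], [0, 0, 0, 0], [0, 0, 0, 0], [0, 0, 40, 0], [0, 0, 45, 0], [5, 40, 45, 0], [0, 0, 0, 0]]]' --grip -0.2

```text
time_s: 8.55
ee_pos: [0.5349, -0.0235, 0.137]
eef_rot: [1.339, 1.562, -0.056]
force: [0.5, 0.5, 0.7]
grip_width: 0.0563
```

```bash
python3 look.py w8
```

```text
8.55 [ 0.5349 -0.0235  0.137 ] 10.06 [ -6.4  16.5  92.1   0.   70.8 -16.5] 0.056314090058687725
```

View pics/w8.png

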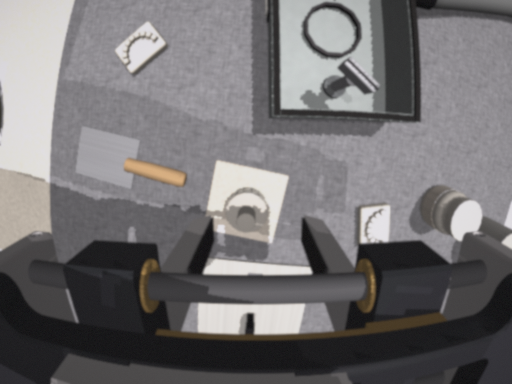

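>>> send_rows --rows '[[[6, 40, 0, 0], [7, 45, 0, 0], [7, 45, 0, 0], [7, 45, 0, 0], [7, 45, 0, 0], [8, 50, 0, 0], [0, 0, -45, 0], [0, 0, -30, 0], [0, 0, 0, 0], [0, 0, 0, 0]]]'

```text
time_s: 9.6
ee_pos: [0.5744, 0.2434, 0.0566]
eef_rot: [-1.365, 1.57, -2.762]
force: [0.7, 0.6, -0.3]
grip_width: 0.0563
```

```bash
python3 look.py w9; python3 -c "
from h import *
z=np.load('w9.npz');o=dict(z);crop(z['im'],180,120,160,120,5,'pics/w9c.png')
print(proj('wrist',[.5762,.2475,.074],o),proj('wrist',[*o['ee_pos'][:2],.074],o),proj('wrist',[.5770,.2463,.022],o))"
```

```text
9.6 [0.5744 0.2434 0.0566] 9.94 [19.6 32.5 80.7 -0.  66.9  9.7] 0.056270217363769914
(np.float64(260.65651347212287), np.float64(213.70789641733182)) (np.float64(257.14707827489053), np.float64(218.65828102887124)) (np.float64(260.6994027688732), np.float64(197.37920320744664))
```

View pics/w9c.png

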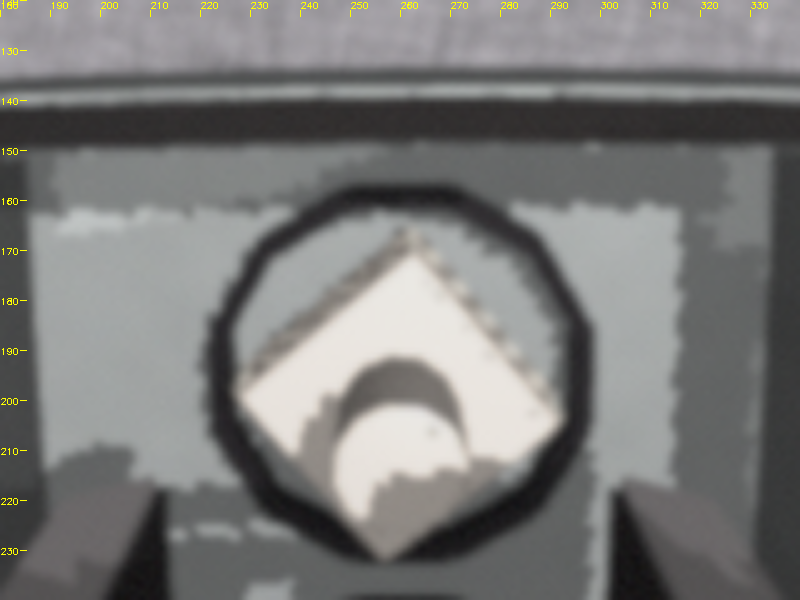

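>>> send_rows --rows '[[[2, 4, -28, 0], [0, 0, -14, 0], [0, 0, -4, 0], [0, 0, 0, 0]]]'

```text
time_s: 10.05
ee_pos: [0.5765, 0.2478, 0.0112]
eef_rot: [1.635, 1.571, 0.238]
force: [-0.2, 0.2, -1.2]
grip_width: 0.0565
```

>>> send_rows --rows '[[[0, 0, 0, 0], [0, 0, 0, 0], [0, 0, 0, 0], [0, 0, 0, 0], [0, 0, 0, 0]]]' --grip 1

```text
time_s: 10.55
ee_pos: [0.5764, 0.248, 0.0109]
eef_rot: [1.779, 1.571, 0.382]
force: [-0.1, 0.0, -1.6]
grip_width: 0.0199
```

Run:
```python
from h import *
o=dict(np.load('w9.npz'));print(at_z('wrist',260.4,194.6,.022,o),at_z('wrist',260.4,213,.074,o));print(ctrl.get_obs()['ee_pos'])
```

```text
[0.57630419 0.2487222  0.022     ] [0.57592964 0.24798449 0.074     ]
[0.57639185 0.24803505 0.01089261]
```

>>> send_rows --rows '[[[0, 0, 25, 0], [0, 0, 30, 0], [7, -39, 0, 0], [7, -39, 0, 0], [0, 0, 0, 0], [0, 0, 0, 0]]]'

```text
time_s: 11.15
ee_pos: [0.5905, 0.1695, 0.0657]
eef_rot: [-2.247, 1.571, 2.638]
force: [-0.3, 0.2, -1.7]
grip_width: 0.0193
```

```bash
python3 look.py w10; python3 -c "
from h import *
z=np.load('w10.npz');o=dict(z);crop(z['im'],180,120,160,120,5,'pics/w10c.png')
im,d=ctrl.camera('scene');crop(im,235,115,100,90,8,'pics/s10.png')
im,d=ctrl.camera('top');crop(im,160,155,110,80,7,'pics/t10.png')
"
```

```text
11.15 [0.5905 0.1695 0.0657] 9.89 [12.6 30.7 82.1  0.  67.2  2.7] 0.01925098988875877
```

View pics/w10c.png

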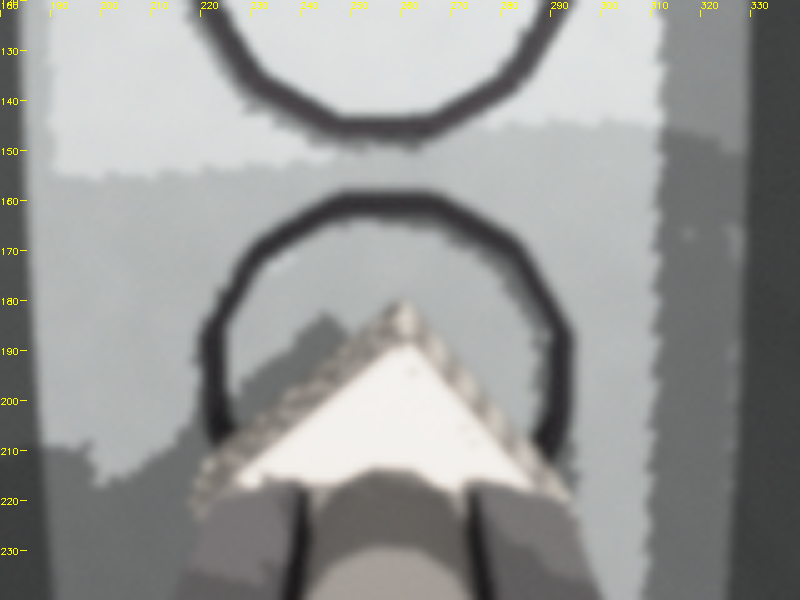

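View pics/s10.png

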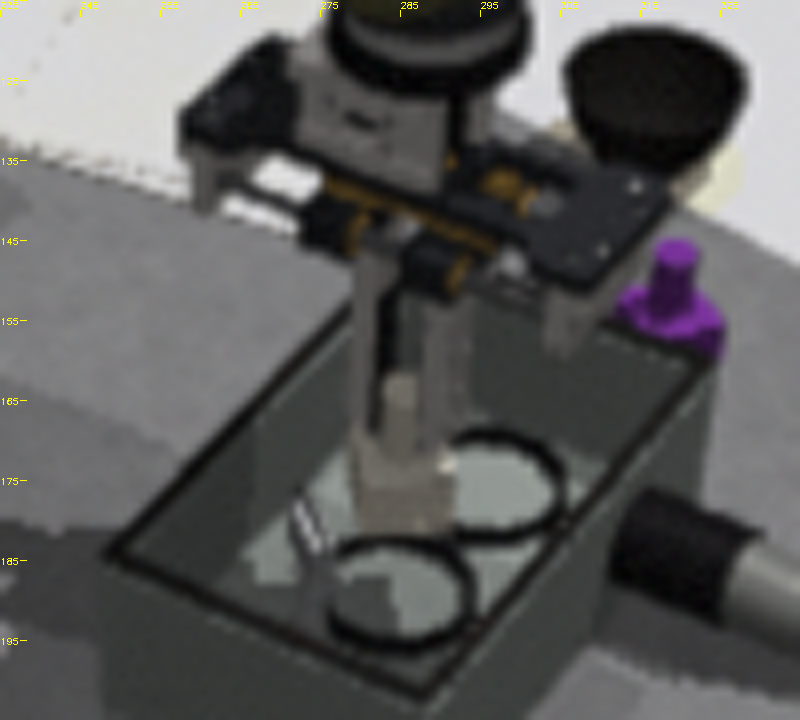

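Run:
```python
from h import *
o=dict(np.load('w10.npz'));yb=np.array([-.174,.985,0])
a=at_z('wrist',257.6,158,.022,o);b=at_z('wrist',257.6,149.5,.012,o);b2=at_z('wrist',257.6,148,.022,o)
print(a-.034*yb,b+.034*yb,b2+.034*yb)
print(at_z('wrist',220.3,190,.022,o),at_z('wrist',295,190,.022,o))
print(o['ee_pos'])
# square body bottom corner front (260.5,180)
print(at_z('wrist',260.5,180,.067,o))
```

```text
[0.59060377 0.17146917 0.022     ] [0.57764407 0.24503002 0.012     ] [0.57725195 0.2472001  0.022     ]
[0.55633717 0.17062413 0.022     ] [0.62306455 0.18219778 0.022     ]
[0.59045368 0.16948029 0.06570149]
[0.58864962 0.19431847 0.067     ]
```

>>> send_rows --rows '[[[0, 1, -20, 0], [0, 0, -20, 0], [0, 0, -10, 0], [0, 0, -4, 0], [0, 0, 0, 0]]]'

```text
time_s: 11.8
ee_pos: [0.5904, 0.1714, 0.0119]
eef_rot: [-2.408, 1.571, 2.479]
force: [-0.1, 0.5, -0.4]
grip_width: 0.0192
```

```bash
python3 look.py w11; python3 -c "
from h import *
im,d=ctrl.camera('scene');crop(im,235,115,100,90,8,'pics/s11.png')
"
```

```text
11.8 [0.5904 0.1714 0.0119] 10.0 [12.8 34.5 84.1  0.  61.4  2.8] 0.019234345849761567
```

View pics/s11.png

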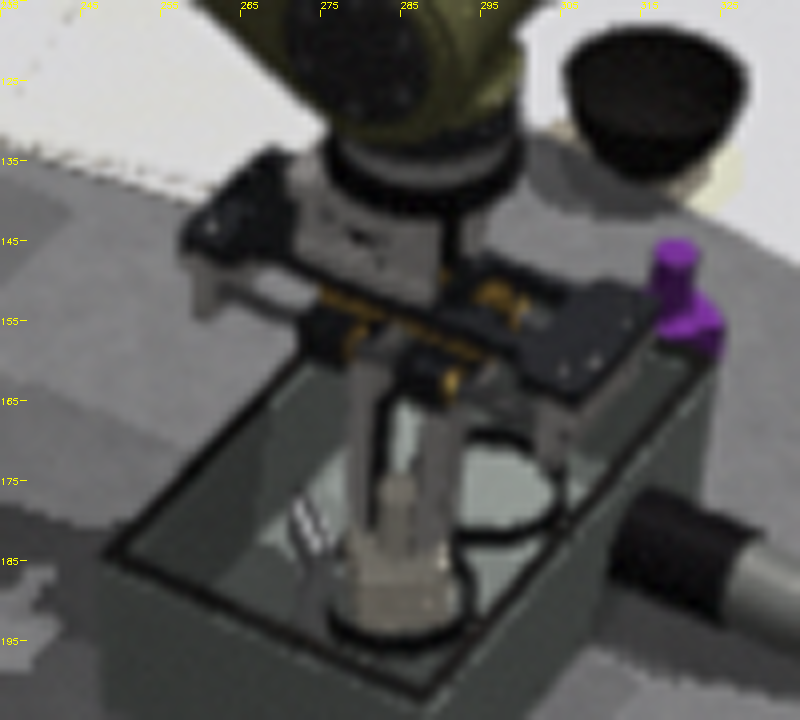

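View pics/w11.png

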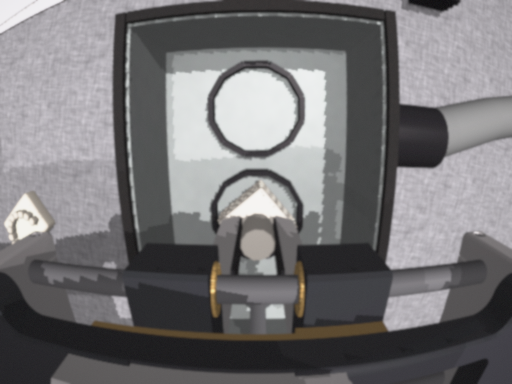

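>>> send_rows --rows '[[[0, 0, -1, 0], [0, 0, 0, 0], [0, 0, 0, 0], [0, 0, 0, 0], [0, 0, 35, 0], [0, 0, 45, 0], [-11, -40, 45, 0], [-10, -40, 0, 0], [-10, -40, 0, 0], [-10, -40, 0, 0], [-10, -40, 0, 0], [-10, -30, 0, 0]]]' --grip -0.2

```text
time_s: 13.1
ee_pos: [0.5308, -0.0537, 0.1277]
eef_rot: [0.922, 1.57, -0.475]
force: [0.5, -0.6, 0.5]
grip_width: 0.0567
```

>>> send_rows --rows '[[[0, 0, -40, 0], [0, 0, -30, 0], [0, 0, 0, 0], [0, 0, 0, 0]]]'

```text
time_s: 13.5
ee_pos: [0.5317, -0.0516, 0.0583]
eef_rot: [0.981, 1.571, -0.416]
force: [0.9, -0.6, -0.1]
grip_width: 0.0563
```

```bash
python3 look.py w12; python3 -c "
from h import *
z=np.load('w12.npz');o=dict(z);print(proj('wrist',[*o['ee_pos'][:2],.066],o));crop(z['im'],180,120,160,120,5,'pics/w12c.png')"
```

```text
13.5 [ 0.5317 -0.0516  0.0583] 9.98 [ -9.5  21.9  96.4  -0.   61.8 -19.5] 0.05633475589707042
(np.float64(257.17329996891675), np.float64(214.54538931681202))
```

View pics/w12.png

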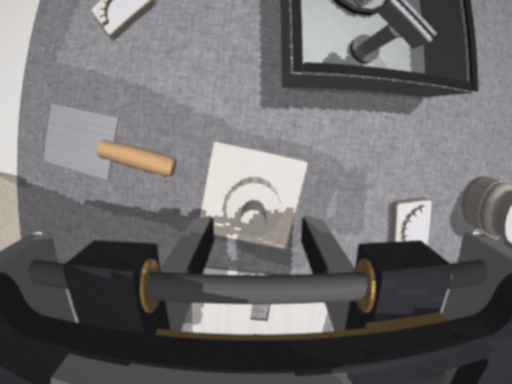

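View pics/w12c.png

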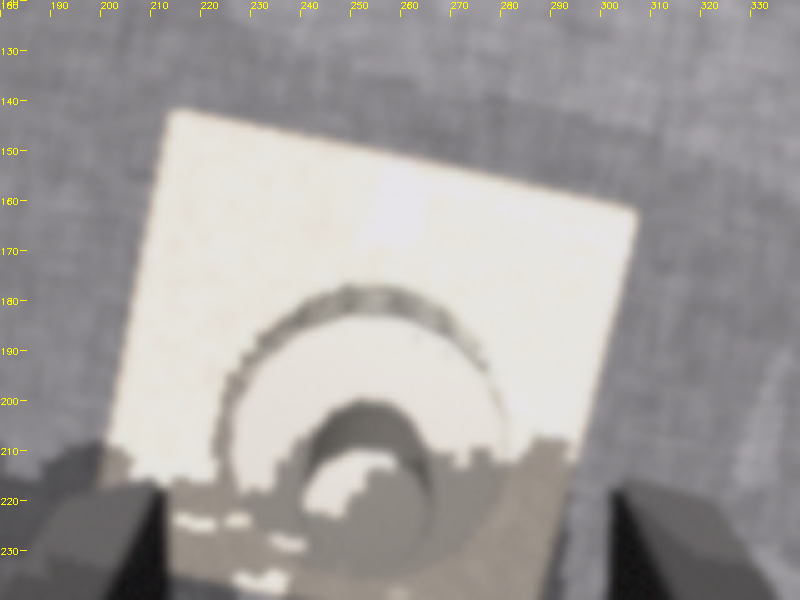

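```bash
python3 -c "
from h import *
z=np.load('w12.npz');o=dict(z);print(at_z('wrist',253.4,222,.066,o),o['ee_pos'])"
```

```text
[ 0.52993186 -0.0578712   0.066     ] [ 0.53169711 -0.05163087  0.05831542]
```

>>> send_rows --rows '[[[-2, -6, -20, 0], [0, 0, -20, 0], [0, 0, -10, 0], [0, 0, -4, 0], [0, 0, 0, 0]]]'

```text
time_s: 14.05
ee_pos: [0.5298, -0.0576, 0.0041]
eef_rot: [1.204, 1.57, -0.192]
force: [0.6, -0.3, -0.7]
grip_width: 0.0561
```

>>> send_rows --rows '[[[0, 0, 0, 0], [0, 0, 0, 0], [0, 0, 0, 0], [0, 0, 0, 0], [0, 0, 0, 0]]]' --grip 1

```text
time_s: 14.55
ee_pos: [0.5294, -0.0577, 0.0036]
eef_rot: [1.168, 1.571, -0.229]
force: [-0.9, -0.0, 1.3]
grip_width: 0.0194
```

>>> send_rows --rows '[[[0, 0, 40, 0], [0, 0, 50, 0], [0, 0, 50, 0], [7, 45, 0, 0], [7, 45, 0, 0], [7, 45, 0, 0], [7, 45, 0, 0], [7, 45, 0, 0], [7, 45, 0, 0], [5, 35, 0, 0], [0, 0, 0, 0]]]'

```text
time_s: 15.65
ee_pos: [0.5759, 0.2512, 0.1427]
eef_rot: [-2.073, 1.57, 2.818]
force: [0.3, -0.5, -0.4]
grip_width: 0.0195
```

>>> send_rows --rows '[[[0, 0, -40, 0], [0, 0, -30, 0], [0, 0, 0, 0], [0, 0, 0, 0]]]'

```text
time_s: 16.05
ee_pos: [0.5766, 0.2469, 0.0743]
eef_rot: [-0.748, 1.571, -2.146]
force: [-0.1, 0.3, -0.4]
grip_width: 0.0196
```

```bash
python3 look.py w13; python3 -c "
from h import *
z=np.load('w13.npz');o=dict(z);print(proj('wrist',[.577,.2472,.022],o));crop(z['im'],180,120,160,120,5,'pics/w13c.png')"
```

```text
16.05 [0.5766 0.2469 0.0743] 9.94 [19.8 31.8 79.3 -0.  69.   9.9] 0.01960330998387124
(np.float64(257.58902546662256), np.float64(194.9702006856565))
```

View pics/w13c.png

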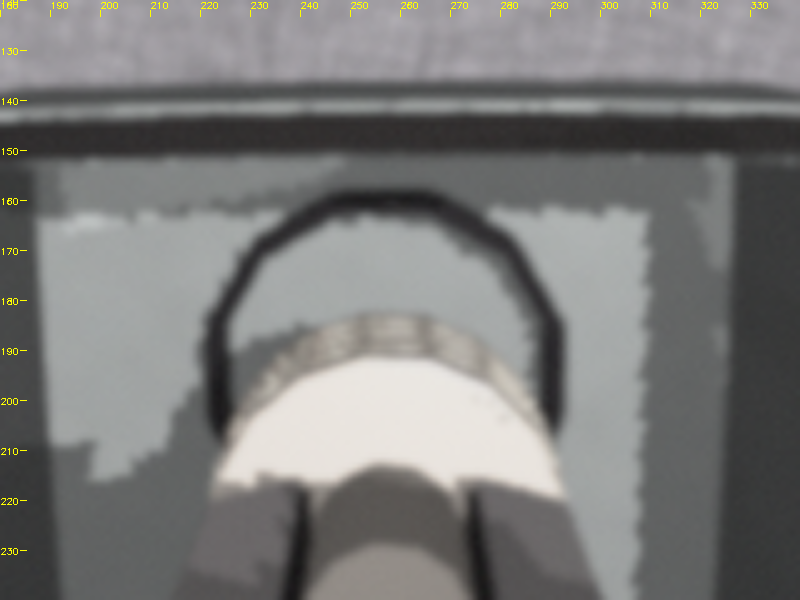

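>>> send_rows --rows '[[[0, 0.5, -25, 0], [0, 0, -20, 0], [0, 0, -12, 0], [0, 0, -5, 0], [0, 0, 0, 0]]]'

```text
time_s: 16.6
ee_pos: [0.5769, 0.2479, 0.0123]
eef_rot: [1.708, 1.57, 0.312]
force: [0.6, 0.3, 0.2]
grip_width: 0.0194
```

>>> send_rows --rows '[[[0, 0, 0, 0], [0, 0, 0, 0], [0, 0, 0, 0], [0, 0, 30, 0], [0, 0, 45, 0], [10, -45, 45, 0], [7, -40, 45, 0], [7, -40, 35, 0], [2, -20, 0, 0], [0, 0, 0, 0], [0, 0, 0, 0]]]' --grip -0.4

```text
time_s: 17.7
ee_pos: [0.5983, 0.1227, 0.191]
eef_rot: [-1.991, 1.57, 2.895]
force: [0.3, 0.6, 0.2]
grip_width: 0.0655
```

```bash
python3 look.py w14; python3 -c "
from h import *
z=np.load('w14.npz');o=dict(z);crop(z['im'],180,20,170,200,4,'pics/w14c.png')"
```

```text
17.7 [0.5983 0.1227 0.191 ] 9.93 [ 8.2 24.2 74.6  0.  81.3 -1.8] 0.06553026458407434
```

View pics/w14c.png

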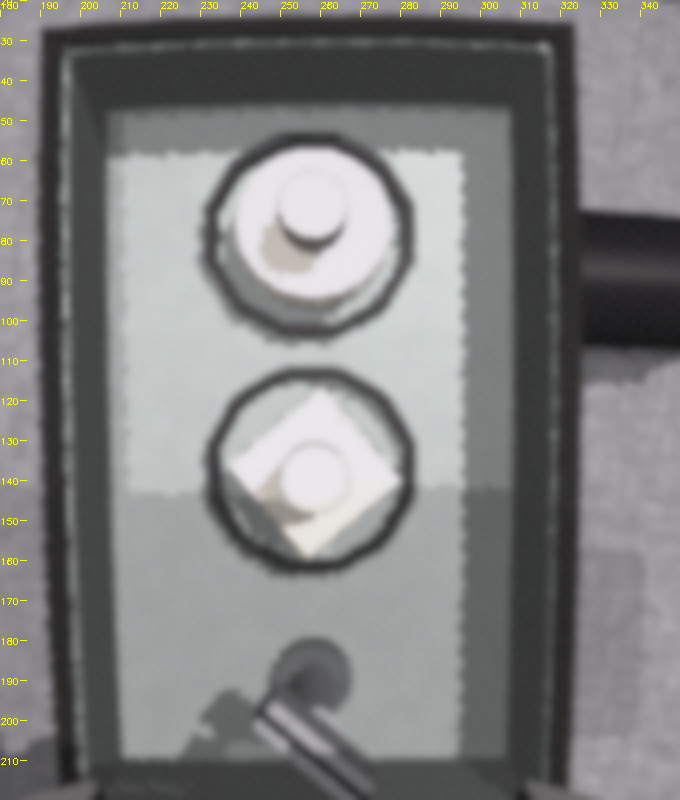

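>>> send_rows --rows '[[[4, -21, 0, 0.133], [0, 0, -10, 0.133], [0, 0, -10, 0.133], [0, 0, -10, 0.133], [0, 0, -10, 0.133], [0, 0, -5, 0.131], [0, 0, 0, 0], [0, 0, 0, 0]]]' --grip 0.3

```text
time_s: 18.55
ee_pos: [0.6023, 0.1024, 0.146]
eef_rot: [-2.549, 1.57, 3.131]
force: [0.7, -0.2, -0.1]
grip_width: 0.0326
```

```bash
python3 look.py w15; python3 -c "
from h import *
z=np.load('w15.npz');o=dict(z);crop(z['im'],180,120,160,120,5,'pics/w15c.png')
print(proj('wrist',[*o['ee_pos'][:2],.112],o))
im,d=ctrl.camera('scene');crop(im,230,115,100,90,8,'pics/s15.png')"
```

```text
18.55 [0.6023 0.1024 0.146 ] 55.41 [  6.2  26.   78.    0.   76.1 -49.2] 0.032604845882308706
(np.float64(257.3464167574512), np.float64(200.18108273153388))
```

View pics/w15c.png

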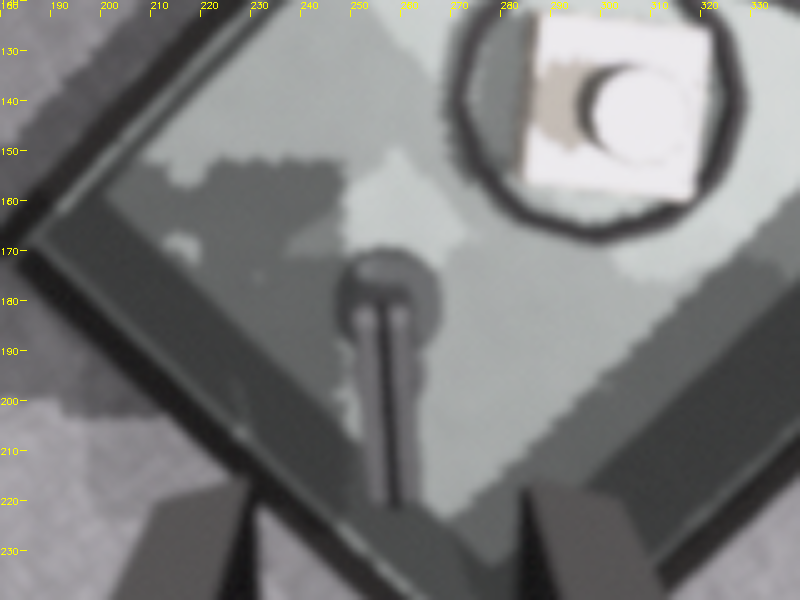

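View pics/s15.png

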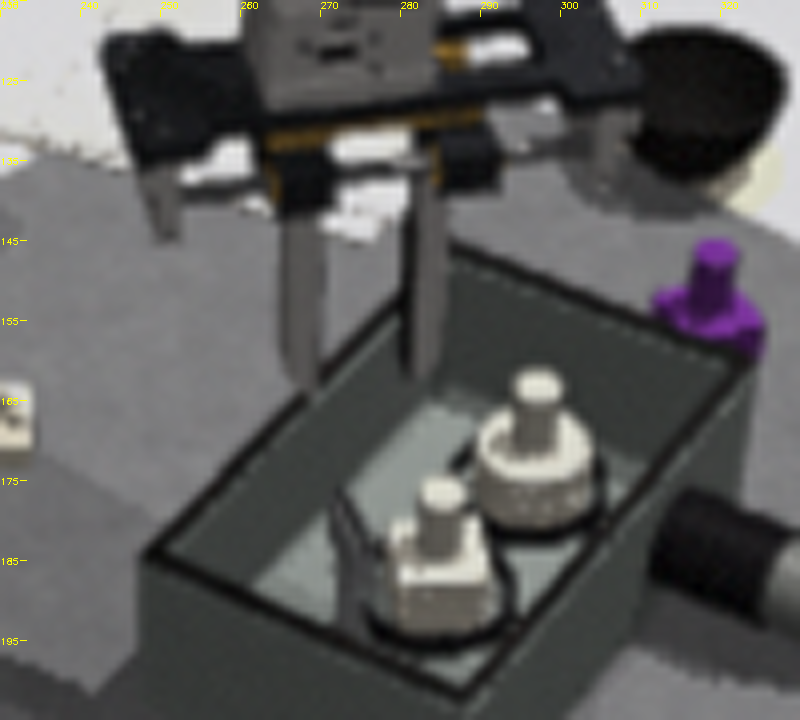

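>>> send_rows --rows '[[[0, -1, -40, 0], [0, 0, -33, 0], [0, 0, -15, 0], [0, 0, -5, 0], [0, 0, 0, 0]]]'

```text
time_s: 19.15
ee_pos: [0.6029, 0.1007, 0.0538]
eef_rot: [0.704, 1.57, 0.103]
force: [-0.0, -0.4, 0.8]
grip_width: 0.0327
```

>>> send_rows --rows '[[[0, 0, 0, 0], [0, 0, 0, 0], [0, 0, 0, 0], [0, 0, 0, 0], [0, 0, 0, 0]]]' --grip 1 --newtons 20

```text
time_s: 19.65
ee_pos: [0.6038, 0.1015, 0.0542]
eef_rot: [0.951, 1.567, 0.351]
force: [7.0, 5.3, -0.4]
grip_width: 0.0099
```

>>> send_rows --rows '[[[1, 1, 0, -0.1], [0, 0, 0, -0.12], [0, 0, 0, -0.12], [0, 0, 0, -0.12], [0, 0, 0, -0.12], [0, 0, 0, -0.12], [0, 0, 0, -0.093], [0, 0, 0, 0], [0, 0, 0, 0]]]'

```text
time_s: 20.55
ee_pos: [0.603, 0.101, 0.0542]
eef_rot: [-0.909, 1.57, -2.303]
force: [-8.3, -4.4, 9.0]
grip_width: 0.01
```

>>> send_rows --rows '[[[0, 0, 0, 0], [0, 0, 0, 0], [0, 0, 0, 0], [0, 0, 40, 0], [0, 0, 50, 0], [0, -10, 50, 0], [0, -20, 0, 0], [0, 0, 0, 0], [0, 0, 0, 0]]]' --grip 0.3

```text
time_s: 21.45
ee_pos: [0.6032, 0.0719, 0.1914]
eef_rot: [-1.843, 1.57, 3.046]
force: [-0.5, 0.7, -0.2]
grip_width: 0.0328
```

```bash
python3 look.py w16; python3 -c "
from h import *
z=np.load('w16.npz');o=dict(z);crop(z['im'],180,0,160,200,4,'pics/w16c.png')"
```

```text
21.45 [0.6032 0.0719 0.1914] 10.1 [ 3.3 23.7 75.1  0.  81.2 -6.8] 0.03283176386383039
```

View pics/w16c.png

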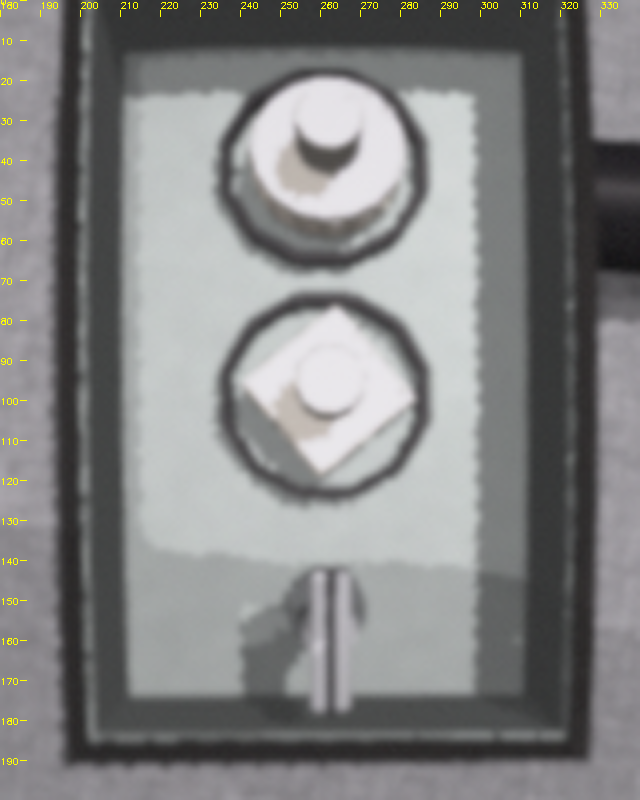

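>>> send_rows --rows '[[[-5, -45, 0, -0.05], [-5, -45, 0, -0.055], [-5, -45, 0, 0], [-5, -45, 0, 0], [-5, -45, 0, 0], [-5, -45, 0, 0], [-5, -45, 0, 0], [-6, -32, 0, 0], [0, 0, 0, 0], [0, 0, 0, 0]]]' --grip 0

```text
time_s: 22.5
ee_pos: [0.5624, -0.2747, 0.1911]
eef_rot: [-2.306, 1.569, 2.478]
force: [0.1, 0.1, -0.2]
grip_width: 0.0472
```

```bash
python3 look.py w17; python3 -c "
from h import *
o=dict(np.load('w16.npz'));print(at_z('wrist',262.75,160.25,.112,o))"
```

```text
22.5 [ 0.5624 -0.2747  0.1911] 4.1 [-29.4  26.3  71.6   0.   82.2 -33.5] 0.04723174214932342
[0.60345796 0.10196166 0.112     ]
```

View pics/w17.png

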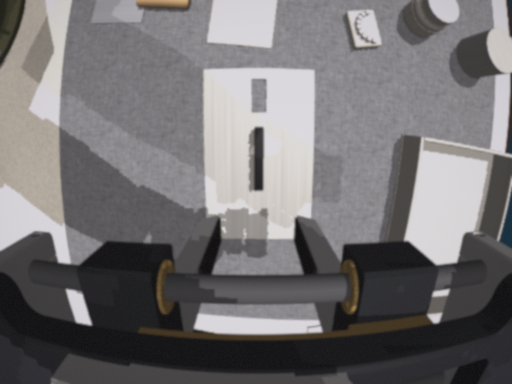

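```bash
python3 -c "
from h import *
z=np.load('w17.npz');o=dict(z);crop(z['im'],190,60,135,140,5,'pics/w17c.png')
import json
a=at_z('wrist',259,127,.044,o);b=at_z('wrist',259,190,.044,o);print(a,b,(a+b)/2,np.linalg.norm(a-b),np.degrees(np.arctan2(*(a-b)[[1,0]])))"
```

```text
[ 0.56009323 -0.21239183  0.044     ] [ 0.56572475 -0.29088184  0.044     ] [ 0.56290899 -0.25163684  0.044     ] 0.07869177533229132 94.10384167051382
```

View pics/w17c.png

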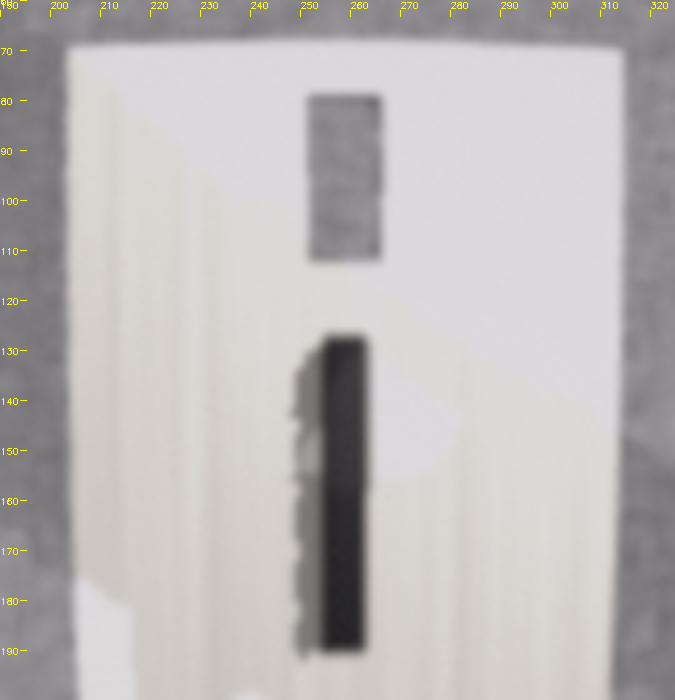

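>>> send_rows --rows '[[[0, 23, -30, 0], [0, 0, -45, 0], [0, 0, -45, 0], [0, 0, -45, 0], [0, 0, -30, 0], [0, 0, -15, 0], [0, 0, -4, 0], [0, 0, 0, 0]]]'

```text
time_s: 23.35
ee_pos: [0.5632, -0.2518, -0.021]
eef_rot: [1.078, 1.57, -0.42]
force: [0.5, -1.3, 0.3]
grip_width: 0.047
```

>>> send_rows --rows '[[[0, 0, 0, 0], [0, 0, 0, 0], [0, 0, 0, 0], [0, 0, 0, 0], [0, 0, 0, 0], [0, 0, 0, 0]]]' --grip 1 --newtons 50

```text
time_s: 23.95
ee_pos: [0.5625, -0.2523, -0.0215]
eef_rot: [0.971, 1.571, -0.528]
force: [-2.0, 0.1, 3.5]
grip_width: 0.0115
```

>>> send_rows --rows '[[[0, 0, 12, 0], [0, 0, 15, -0.05], [0, 0, 0, -0.13], [0, 0, 0, -0.13], [0, 0, 0, -0.13], [0, 0, 0, -0.13], [0, 0, 0, -0.13], [0, 0, 0, -0.13], [0, 0, 0, -0.13], [0, 0, 0, -0.13], [0, 0, 0, -0.13], [0, 0, 0, -0.13]]]'

```text
time_s: 25.15
ee_pos: [0.5623, -0.2521, 0.0055]
eef_rot: [-0.819, 1.57, 2.61]
force: [0.8, 0.8, -4.0]
grip_width: 0.0117
```

>>> send_rows --rows '[[[0, 0, 0, -0.13], [0, 0, 0, -0.09], [0, 0, 0, 0], [0, 0, 0, 0]]]'

```text
time_s: 25.55
ee_pos: [0.5624, -0.2521, 0.0054]
eef_rot: [-0.622, 1.571, 2.595]
force: [0.1, -0.4, -3.9]
grip_width: 0.0116
```

```bash
python3 look.py w18; python3 -c "
from h import *
im,d=ctrl.camera('top');crop(im,260,130,190,140,4,'pics/t18.png')"
```

```text
25.55 [ 0.5624 -0.2521  0.0054] -85.67 [-27.6  35.2  84.    0.   60.9  58.1] 0.011605412668773595
```

View pics/w18.png

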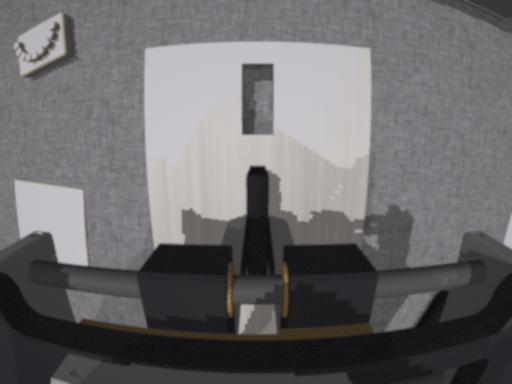

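View pics/t18.png

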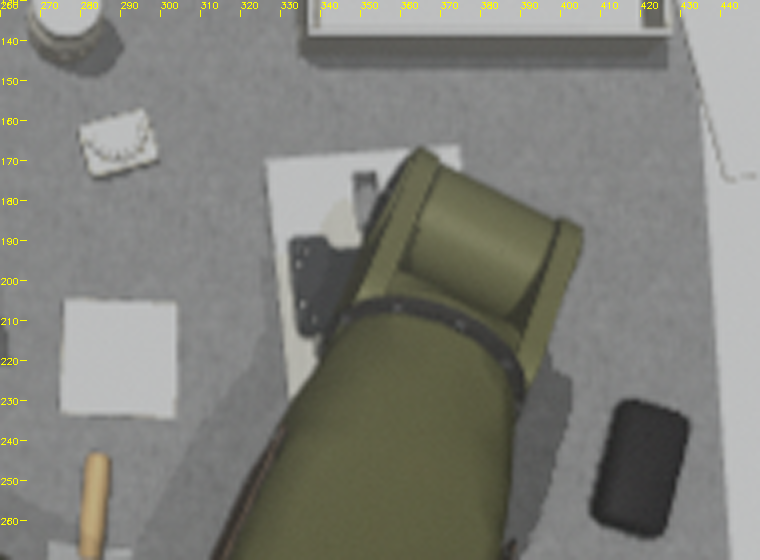

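>>> send_rows --rows '[[[0, 0, -15, 0], [0, 0, -9, 0], [0, 0, -2.5, 0], [0, 0, 0, 0]]]'

```text
time_s: 26.05
ee_pos: [0.562, -0.252, -0.022]
eef_rot: [-0.522, 1.569, 2.693]
force: [-1.0, 0.5, -2.2]
grip_width: 0.0116
```

>>> send_rows --rows '[[[0, 0, 0, 0], [0, 0, 0, 0], [0, 0, 0, 0], [0, 0, 20, 0], [0, 0, 20, 0.1], [0, 0, 20, 0.14], [0, 0, 0, 0.14], [0, 0, 0, 0.14], [0, 0, 0, 0.14], [0, 0, 0, 0.14], [0, 0, 0, 0.14], [0, 0, 0, 0.14]]]' --grip 0

```text
time_s: 27.25
ee_pos: [0.5626, -0.2522, 0.0388]
eef_rot: [1.514, 1.57, -0.469]
force: [-0.4, -0.4, -1.1]
grip_width: 0.0468
```

>>> send_rows --rows '[[[0, 0, 0, 0.14], [0, 0, 0, 0.14], [0, 0, 0, 0.14], [0, 0, 0, 0.14], [0, 0, 0, 0.14], [0, 0, 0, 0.14], [0, 0, 0, 0.14], [0, 0, 0, 0.14], [0, 0, 0, 0.14], [0, 0, 0, 0.14], [0, 0, 0, 0.14], [0, 0, 0, 0.14]]]'

```text
time_s: 28.45
ee_pos: [0.5625, -0.2523, 0.0387]
eef_rot: [-0.258, 1.571, -0.561]
force: [-0.1, 0.3, 1.1]
grip_width: 0.0472
```

>>> send_rows --rows '[[[0, 0, 0, 0.14], [0, 0, 0, 0.14], [0, 0, 0, 0.1], [0, 0, 0, 0], [0, 0, 0, 0], [0, 0, 0, 0]]]'

```text
time_s: 29.05
ee_pos: [0.5625, -0.2522, 0.0387]
eef_rot: [-0.573, 1.571, -0.504]
force: [-0.0, -0.3, -0.4]
grip_width: 0.0467
```

```bash
python3 look.py w19
```

```text
29.05 [ 0.5625 -0.2522  0.0387] 93.94 [ -27.6   32.8   82.9   -0.    64.4 -121.5] 0.046658222673180844
```

View pics/w19.png

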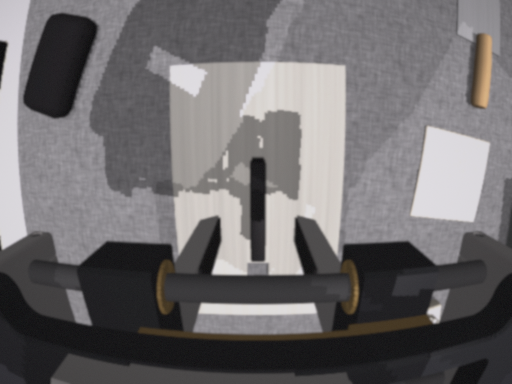

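Panel is straight, handle (258, 157–262) centred between the fingers. Re-grip.

>>> send_rows --rows '[[[0, 0, -30, 0.005], [0, 0, -20, 0], [0, 0, -10, 0], [0, 0, 0, 0]]]'

```text
time_s: 29.5
ee_pos: [0.5619, -0.2519, -0.0224]
eef_rot: [2.592, 1.569, 2.668]
force: [0.8, -0.3, 0.3]
grip_width: 0.0469
```

>>> send_rows --rows '[[[0, 0, 0, 0], [0, 0, 0, 0], [0, 0, 0, 0], [0, 0, 0, 0], [0, 0, 0, 0], [0, 0, 0, 0]]]' --grip 1 --newtons 55

```text
time_s: 30.1
ee_pos: [0.5626, -0.2522, -0.0209]
eef_rot: [-0.405, 1.57, -0.329]
force: [-0.9, 0.7, 3.4]
grip_width: 0.0113
```

>>> send_rows --rows '[[[0, 0, 20, 0], [0, 0, 45, -0.05], [0, 0, 45, -0.13], [0, 0, 45, -0.13], [0, 0, 45, -0.13], [0, 0, 0, -0.13], [0, 0, 0, -0.13], [0, 0, 0, -0.13], [0, 0, 0, -0.13], [0, 0, 0, -0.13], [0, 0, 0, -0.13], [0, 0, 0, -0.13]]]'

```text
time_s: 31.3
ee_pos: [0.5621, -0.252, 0.1779]
eef_rot: [-2.321, 1.569, 2.683]
force: [-0.1, -0.2, -3.3]
grip_width: 0.0113
```

>>> send_rows --rows '[[[2, 40, 0, -0.119], [3, 45, 0, 0], [3, 45, 0, 0], [3, 45, 0, 0], [3, 45, 0, 0], [3, 45, 0, 0], [3, 45, 0, 0], [3, 45, 0, 0], [2, 40, 0, 0], [1, 30, 0, 0], [0, 0, 0, 0], [0, 0, 0, 0]]]'

```text
time_s: 32.5
ee_pos: [0.588, 0.173, 0.1779]
eef_rot: [-1.349, 1.569, -2.74]
force: [0.3, -1.4, -4.2]
grip_width: 0.0115
```

```bash
python3 look.py w20; python3 -c "
from h import *
im,d=ctrl.camera('scene');crop(im,220,80,130,125,5,'pics/s20.png')
im,d=ctrl.camera('top');crop(im,150,140,130,110,6,'pics/t20.png')"
```

```text
32.5 [0.588  0.173  0.1779] 10.27 [13.  25.  75.2 -0.  79.9  2.7] 0.011469896114431595
```

View pics/s20.png

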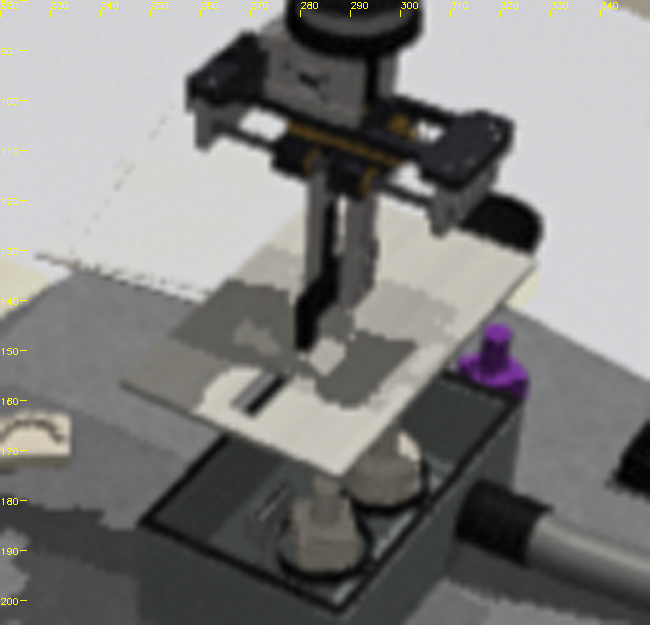

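View pics/w20.png

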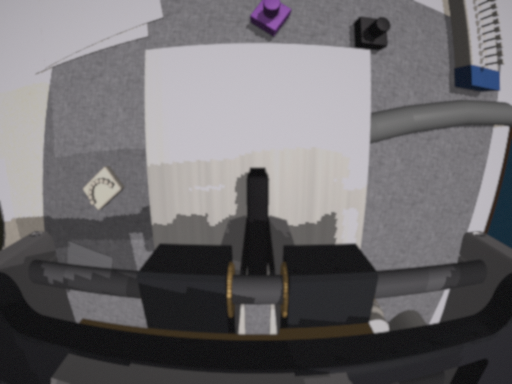

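View pics/t20.png

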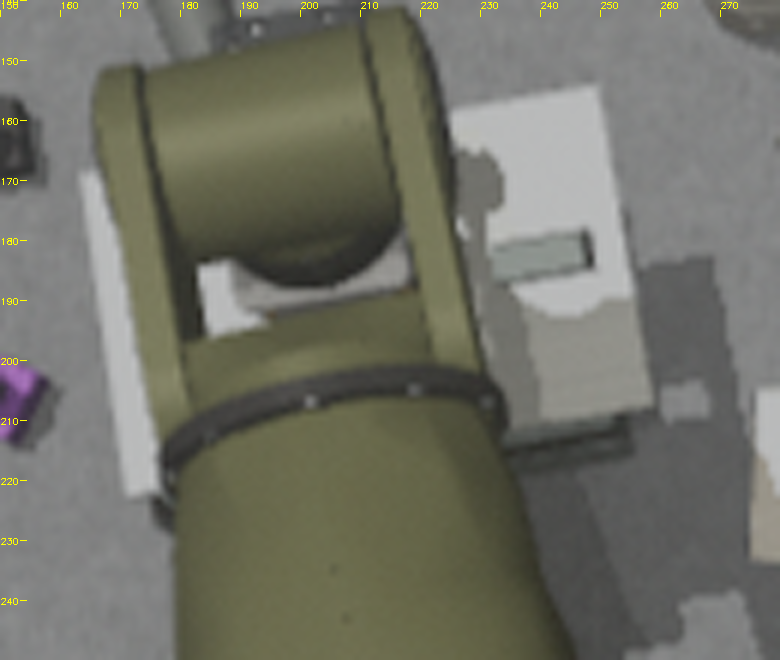

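Run:
```python
from h import *
o=dict(np.load('w20.npz'));yb=np.array([-np.sin(np.radians(10.27)),np.cos(np.radians(10.27)),0])
L=at_z('wrist',145,50,.205,o);Rr=at_z('wrist',371,48,.205,o);m=at_z('wrist',258,44,.205,o)
print(L,Rr,np.linalg.norm(L-Rr),m,(L+Rr)/2-.12*yb,m-.12*yb,np.degrees(np.arctan2(*(Rr-L)[[1,0]])))
s=at_z('top',240.2,182.7,.205);print('slot',s,s+.082*yb)
c=[at_z('top',150+x/6,140+y/6,.205) for x,y in[(598,86),(652,405)]];print((c[0]+c[1])/2+.12*yb)
print(o['ee_pos'])
```

```text
[0.49314675 0.27709059 0.205     ] [0.64159874 0.30542233 0.205     ] 0.1511313334467584 [0.56754253 0.28990374 0.205     ] [0.58876719 0.17317904 0.205     ] [0.58893697 0.17182632 0.205     ] 10.804845481249776
slot [0.60350598 0.08915205 0.205     ] [0.58888644 0.16983829 0.205     ]
[0.58785738 0.16930532 0.205     ]
[0.58804291 0.17304005 0.17790455]
```

>>> send_rows --rows '[[[0.5, 9.5, -25, -0.008], [0, 0, -30, 0], [0, 0, -17, 0], [0, 0, 0, 0], [0, 0, 0, 0]]]'

```text
time_s: 33.15
ee_pos: [0.5894, 0.1817, 0.1075]
eef_rot: [1.629, 1.57, 0.228]
force: [-0.6, 1.0, -3.2]
grip_width: 0.0113
```

```bash
python3 look.py w21; python3 -c "
from h import *
im,d=ctrl.camera('scene');crop(im,220,100,130,115,5,'pics/s21.png')
im,d=ctrl.camera('top');crop(im,210,145,60,75,9,'pics/t21.png')
print(proj('top',[.6033,.1015,.112]))"
```

```text
33.15 [0.5894 0.1817 0.1075] 9.68 [13.7 28.5 79.5 -0.  71.9  4. ] 0.011258411976456575
(np.float64(237.35043724037192), np.float64(188.79263866436145))
```

View pics/s21.png

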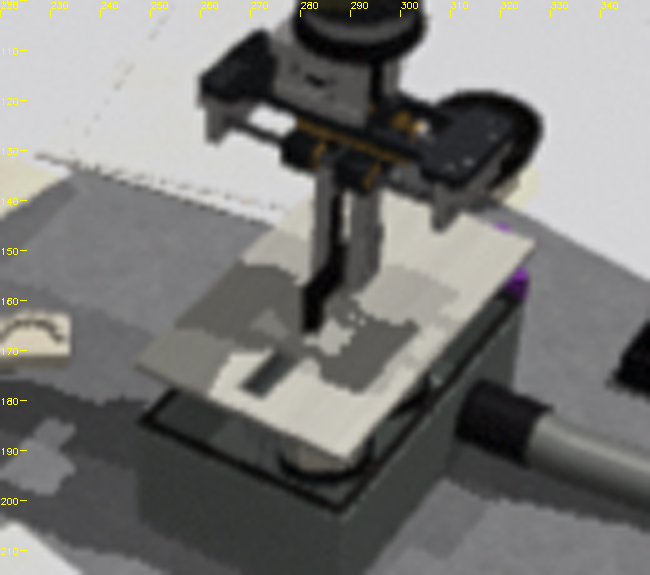

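View pics/t21.png

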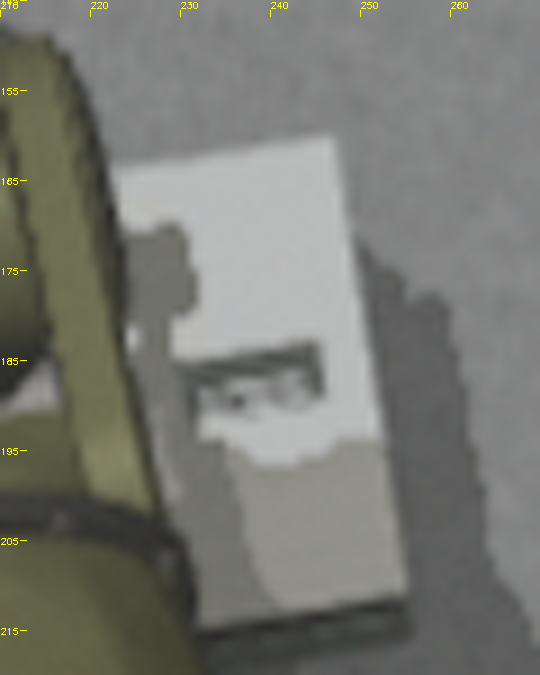

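```bash
python3 - <<'E'
from h import *
print(at_z('top',238.4,187,.135), at_z('top',238.1,188.3,.112))
for f in(.112,.135): print(f,[at_z('top',210+x/9,145+y/9,f).round(4).tolist()[:2] for x,y in [(190,362),(318,344),(323,395),(195,412)]])
# box edge vs panel in wrist w21
E
python3 -c "
from h import *
z=np.load('w21.npz');crop(z['im'],120,20,280,100,2.8,'pics/w21c.png')"
```

```text
[0.60441543 0.09735959 0.135     ] [0.60476573 0.09932162 0.112     ]
0.112 [[0.6139, 0.1199], [0.6199, 0.0783], [0.603, 0.0765], [0.5974, 0.1181]]
0.135 [[0.6096, 0.1184], [0.6155, 0.0775], [0.5989, 0.0758], [0.5934, 0.1166]]
```

View pics/w21c.png

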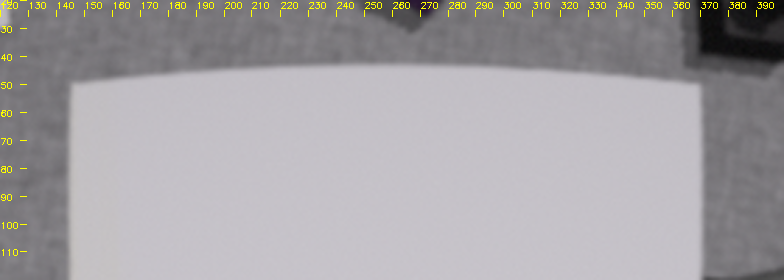

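>>> send_rows --rows '[[[0, 1, -10, 0], [0, 0, -12, 0], [0, 0, -12, 0], [0, 0, 0, 0]]]'

```text
time_s: 33.7
ee_pos: [0.5877, 0.183, 0.07]
eef_rot: [-1.497, 1.567, -2.898]
force: [0.6, -0.6, -4.3]
grip_width: 0.0115
```

```bash
python3 look.py w22; python3 -c "
from h import *
print(ctrl.get_obs()['force'],ctrl.get_obs()['moment'])
im,d=ctrl.camera('scene');crop(im,220,110,130,115,6,'pics/s22.png')
im,d=ctrl.camera('top');crop(im,210,145,60,75,9,'pics/t22.png')"
```

```text
33.7 [0.5877 0.183  0.07  ] 9.74 [13.9 30.7 81.5 -0.  68.   4.1] 0.01145286474296272
[-0.15958758 -0.43942351 -3.49163295] [-0.04987281 -0.13502486  0.00787472]
```

View pics/s22.png

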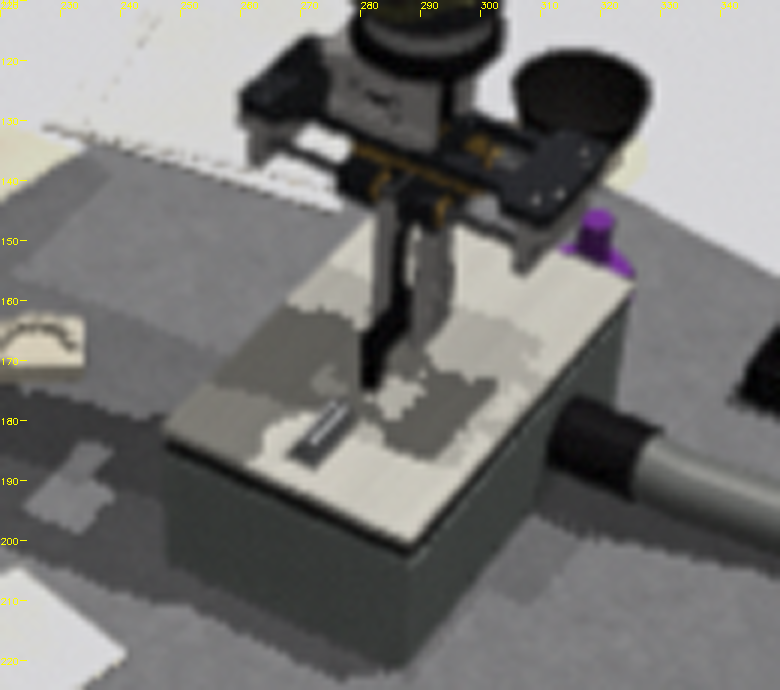

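View pics/t22.png

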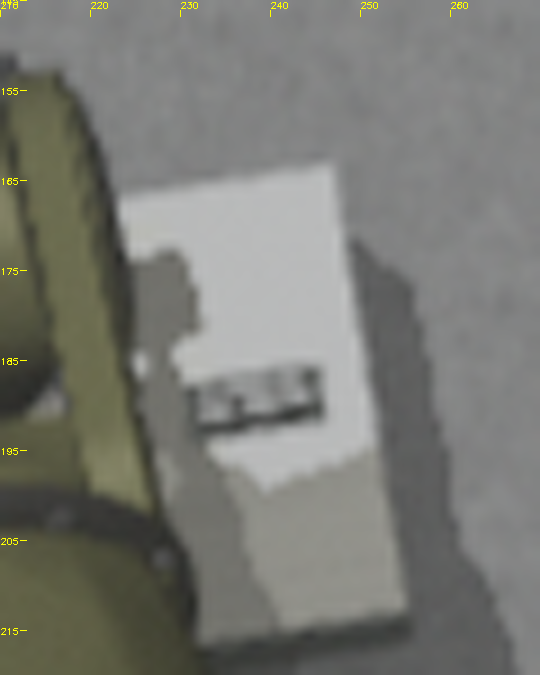

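>>> send_rows --rows '[[[0, 0, -3, 0], [0, 0, -3, 0], [0, 0, -2, 0], [0, 0, -2, 0], [0, 0, 0, 0], [0, 0, 0, 0]]]' --newtons 60

```text
time_s: 34.45
ee_pos: [0.589, 0.1833, 0.063]
eef_rot: [1.574, 1.571, 0.173]
force: [-3.3, -1.1, 0.8]
grip_width: 0.0117
```

>>> send_rows --rows '[[[0, 0, -1, 0], [0, 0, -1, 0], [0, 0, 0, 0], [0, 0, 0, 0]]]'

```text
time_s: 34.85
ee_pos: [0.5891, 0.1833, 0.0609]
eef_rot: [1.685, 1.57, 0.284]
force: [-3.8, -1.3, 4.0]
grip_width: 0.0117
```

>>> send_rows --rows '[[[0, 0, -1, 0], [0, 0, -1, 0], [0, 0, 0, 0], [0, 0, 0, 0]]]'

```text
time_s: 35.25
ee_pos: [0.5891, 0.1833, 0.0591]
eef_rot: [1.589, 1.57, 0.188]
force: [-5.6, -1.1, 7.0]
grip_width: 0.0115
```

>>> send_rows --rows '[[[0, 0, -1, 0], [0, 0, 0, 0], [0, 0, 0, 0]]]'

```text
time_s: 35.55
ee_pos: [0.5891, 0.1833, 0.059]
eef_rot: [1.559, 1.57, 0.158]
force: [-10.0, -3.3, 16.2]
grip_width: 0.0117
```

```bash
python3 look.py w23; python3 -c "
from h import *
print(ctrl.get_obs()['force'],ctrl.get_obs()['moment'])
im,d=ctrl.camera('scene');crop(im,235,125,100,90,8,'pics/s23.png')
im,d=ctrl.camera('top');crop(im,210,145,60,75,9,'pics/t23.png')"
```

```text
35.55 [0.5891 0.1833 0.059 ] 9.74 [13.9 31.4 82.  -0.  66.5  4.1] 0.011695555402681244
[-9.51320572 -2.70754781 15.24385177] [-0.52305785  1.66848407  0.03304753]
```

View pics/s23.png

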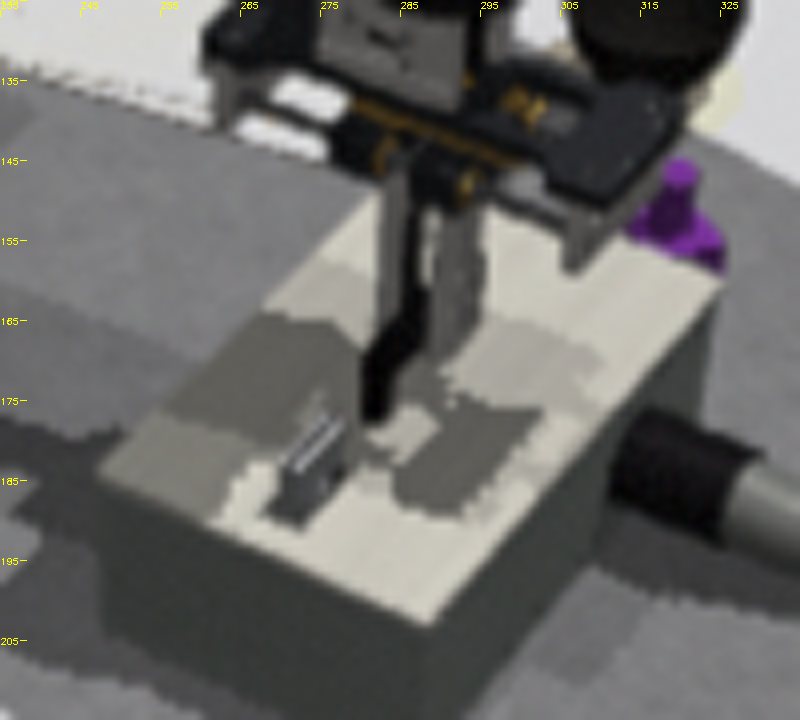

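View pics/t23.png

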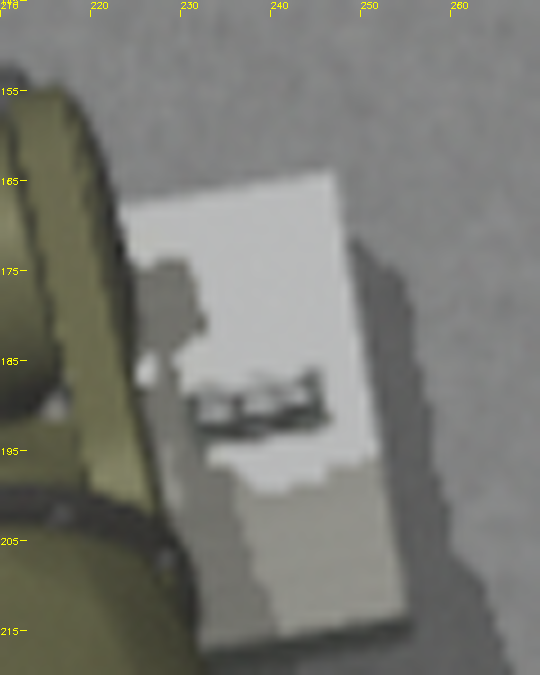

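View pics/w23.png

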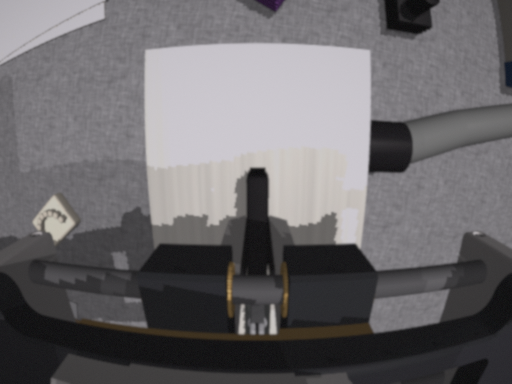

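>>> send_rows --rows '[[[-0.5, 0, 0, 0], [0, 0, -0.3, 0], [0, 0, 0, 0], [0, 0, 0, 0], [0, 0, 0, 0]]]'

```text
time_s: 36.2
ee_pos: [0.5892, 0.1834, 0.059]
eef_rot: [1.559, 1.569, 0.158]
force: [-6.3, -2.7, 16.4]
grip_width: 0.0116
```

Run:
```python
from h import *
o=dict(np.load('w23.npz'));yb=np.array([-.171,.985,0])
L=at_z('wrist',145,50,.086,o)*0
zt=.0865
L=at_z('wrist',145,50.5,zt,o);Rr=at_z('wrist',370.5,50,zt,o);print((L+Rr)/2-.12*yb,np.linalg.norm(L-Rr),np.degrees(np.arctan2(*(Rr-L)[[1,0]])))
print(ctrl.get_obs())
# depth-based panel plane
im,d=ctrl.camera('scene');p=ctrl.camera_params('scene');f=f_of(p)
pts=[]
for u,v in [(300,200),(288,192),(255,180),(262,178),(276,153),(310,160),(315,160),(292,190),(305,172)]:
    dd=d[v,u];X=p['cam_to_world']@[(u-p['cx'])/f*dd,-(v-p['cy'])/f*dd,-dd,1];print(u,v,X[:3].round(4))
```

```text
[0.59000421 0.1825003  0.0865    ] 0.15041984068469968 9.888922870997266
{'time_s': 36.2, 'qpos': array([ 2.42505487e-01,  5.47838753e-01,  1.43188500e+00, -2.04316011e-04,
        1.15965523e+00,  7.25931589e-02]), 'joint_vel': array([ 2.08602833e-03,  3.49392048e-05, -1.28826548e-04, -1.67337793e-03,
        5.32295110e-04, -3.96536298e-05]), 'tau': array([ 2.72861738e-01, -5.55635977e+01, -3.00335991e+01,  2.69233799e-01,
       -1.81583941e+00,  9.00988725e-04]), 'ee_pos': array([0.58916664, 0.18338807, 0.05901994]), 'eef_rot': array([1.55890368, 1.56857473, 0.15810113]), 'force': array([-6.25884068, -2.73200209, 16.36978783]), 'moment': array([-0.45668833,  1.21528807, -0.01481941]), 'grip_width': 0.011609134620641552}
300 200 [0.6689 0.1593 0.0275]
288 192 [0.6545 0.1128 0.0862]
255 180 [0.5449 0.0814 0.0871]
262 178 [0.553  0.1049 0.0852]
276 153 [0.4357 0.3064 0.0018]
310 160 [0.6084 0.2777 0.0865]
315 160 [0.6169 0.2943 0.0813]
292 190 [0.6561 0.13   0.0838]
305 172 [0.6324 0.2224 0.0839]
```

Panel top lies at 84–87 mm (rim 80 + panel 6), level, centred, 16 N pressing. Handing in.

```bash
python3 -c "
from station import ctrl
print(ctrl.hand_in())"
```

```text
the job is handed in; nothing more can be done
None
```

The job is done and handed in at about 36 s of the 72 s allowed; the hand-in gave no verdict. The arm is still holding the panel pressed down.

**What I did**
- **Swap:** I set the round cartridge on the pad, moved the square one to the near well, then put the round one in the end well.
- **Stud:** I turned it about 45° clockwise.
- **Panel:** It lay with its cut-out end the wrong way round. The last joint's range did not allow the half turn in one go. I turned it a quarter turn on the bench, let go and gripped it again from the other side. Then I turned it the rest of the way and laid it over the stud.

**Last checks**
- **Cartridges and stud:** A wrist picture taken before the panel went on showed both cartridges upright and released in each other's wells. The same picture showed the wing along the box's long side. Nothing since could show the cartridges again.
- **Panel position:** The panel centre measured (0.590, 0.1825), about 1 mm from my estimate of the box centre. Its yaw was within about 0.3° of the box.
- **Panel height:** Its top measured 84–87 mm, against 86 mm expected. One point near the edge read 81 mm.
- **Pressing:** The panel stopped going down while the force rose to about 16 N, so it has met the frame. The fingers are still holding the bar at 60 N grip.

**What disagreed**
- **Fingertips:** They end about 39 mm short of the reported TCP. Both cameras showed this, and so did closing the gripper on air above the knob. I corrected every height for it.
- **Sideways force:** About 6 N remained on the tool at the end. I had reduced it from about 10 N.
- **Bystanders:** I did not measure their positions at the end; I saw none of them being touched.

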